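Clamp a resin block in the quick-action vise

ROBOT

A 7-joint arm with a two-finger parallel gripper is mounted at the origin on the work surface. World frame = base frame: x ahead of the robot, y to its left, z up, the work surface at z = 0. Lengths are in m, angles in rad, forces in N, time in s.
With the tool pointing down it reaches from about 0.425 to 0.825 m from the base axis. Payload 3.6 kg.
Tool frame: the origin (TCP) lies between the finger pads; the fingertips stand 25 mm ahead of it and the grasp point (between the pads) lies 6 mm ahead of it; x points along the fingers, y is the direction in which the jaws open and shut, and the axes are right-handed (so a half turn about x gives the same grasp; the last joint's range is limited). The gripper opens to 85 mm and grips with 20 to 120 N. Pads are 22 mm wide; open, the fingers measure 114 mm over their backs; the gripper's body (76 mm by 85 mm) begins 54 mm behind the grasp point. The pads swing forward as they close: fully open they stand 13 mm farther back than shut.
Start: joints at [-1.167, 0.615, -0.013, 1.423, 0.008, 1.103, -0.04], TCP at [0.271, 0.591, 0.256] pointing down, gripper open.
Joint ranges: [-3.12, 3.12], [-0.3, 2.06], [-1.34, 1.32], [0.26, 2.42], [-1.36, 4.5], [0.01, 1.98], [-2.84, 2.84]. Speed limits (rad/s): [2.79, 2.79, 3.14, 3.14, 3.14, 3.14, 3.14].

INTERFACE

Orientations are given as a rotation vector (axis times angle).
In Python, from workcell import env gives the robot as it stands.
- The arm moves only by the shell command python3 -m pendant 'ROWS' [FORCE]. ROWS is JSON, a list of rows, each a list of 7 numbers: the shift along the tool's x, y, z in units of 100 mm (1.0 is 100 mm), then the turn, a rotation vector about the tool's x, y, z in units of 60 degrees (1.0 is 60 degrees), then the finger opening in mm, from 0 to 85.4. A call has 1 to 20 rows; each row is the pose to reach, as a shift and turn from the pose commanded when the call began, along the tool's axes at that moment; what a row does not reach only later rows make up. A row lasts 1/8 s, in which the tool goes at most 62.5 mm and 10.7 degrees, less where a joint would pass 70% of its speed; a pose out of reach is approached as far as the arm can. A call with a number of a shift or a turn outside -1 to 1 is refused whole. A call with a gripper value outside its range is refused whole. The fingers move at their own pace and stop on an object; FORCE is the grip in N (left out, the last holds). Time passes only in rows, so rows that repeat a pose let the fingers close. It gives the time, the measured TCP pose, the force and the opening at its end, in the units of the state.
- env.state(): the state, without advancing time (a new reading comes with each control period).
- env.snapshot(name): name is "side" or "top"; returns a dict with "frame" (384x512x3 uint8, red, green, blue), "fov_y" (degrees; the focal length in pixels is half the picture's height over the tangent of half this angle, whatever the lens; pixels are square), "cx", "cy" (the principal point, pixels), "extrinsics" (4x4, takes a point from camera to world coordinates). Camera axes: x right, y down, z forward; pixel columns grow to the right and rows downward; lengths in m; the calibration is good to about 2 mm. A picture is of the moment at which its call begins. There is no depth.
- env.sign_off(): hands the job in, once; it reports no verdict.
The state is a dict: "clock": time; "qpos": joint angles; "joint_vel": joint speeds; "tau": joint torques, N m; "position": TCP position; "tool_rot": TCP orientation; "ft_force": force on the tool from outside, world axes, zero at the start; "torque": the same for the moment, N m; "width": opening from 0.0 (shut) to 1.0 (fully open).
Only numpy, scipy, OpenCV 4.12 (cv2) and the standard library are available. Lean on these libraries where they do the work, as an engineer would, in place of code of your own. Each camera call takes 0.05 s, during which the arm holds its last target.

TASK

Clamp the specimen block that stands in the quick-release vise. Hold the thumb lever down and slide the jaw up to the block, let the lever go so that the half-nut takes the rack again, then turn the tommy bar clockwise until the block is held tight by hand, but no harder: the cast resin cracks if it is crushed. Leave everything else on the bench where it stands.

Things in the scene. Friction and masses are not known exactly. Their poses are not given: they have to be found in the camera images.
- bed_middle (a point): The vise: grey cast-iron quick-action vise bolted to the bench, 250 mm long, 100 wide, 108 high, a toothed rack (6 mm pitch) in its bed. Point on the flat top of the bed, 42 mm above the bench, half-way across. Axes are the vise's: +y along the bed to the fixed jaw (closing direction), z up, +x across, to the side away from the robot. The fixed jaw's face is at y = +100 mm. It does not move.
- vise: the whole vise with all its moving parts; origin on the bench under bed_middle, same axes
- lever_pad (a point): Thumb lever of the half-nut: a steel plate 34 mm (x) by 46 mm (y) sticking out of the near (-x) side of the nut carriage, with an upstanding lip 9 mm high at each y end (46 mm clear between them); nothing stands above it. Point on the middle of its top face, 60 mm above the bench when up; axes as the vise's, tilting with the lever. It travels with the carriage.
- lever (a joint): Thumb lever angle, rad: 0 up (half-nut in the rack) to 0.23 down on its stop, which is 12 mm of travel at the plate. A spring needs about 3 N to start it and 6 N to hold it down. The half-nut is clear of the rack above 0.10 rad. If a tooth lands on a crest the lever springs back only half-way; turning the bar clockwise then lets it drop in.
- carriage (a joint): Position along the bed of the nut carriage, which carries lever, screw and jaw, m: 0 fully open, grows towards the fixed jaw, to 0.080. Locked while the half-nut is in the rack; with the lever held down it slides with about 1.5 N. When the lever is let go it may shift up to 3 mm to the nearest gap of the rack, or up to 6 mm back once the bar is turned.
- bar_middle (a point): Tommy bar: a steel bar 11 mm thick through the screw's head at the -y end of the vise, 120 mm between the centres of its two 18 mm ball ends, clear all round. Point at the bar's middle, on the screw's axis, 80 mm above the bench, 105 mm behind the carriage; its x axis runs along the bar, its y axis along the screw (the vise's +y).
- screw (a joint): Screw angle, rad, about -2.5 to 16: at 0 the bar is level, x axis across the vise. Grows clockwise as seen from the handle end looking along +y: the bar's end on the far (+x) side goes down. One turn moves the jaw 10 mm to the fixed jaw. Self-locking; turns with about 1.2 N at a ball end until the jaw bears on the block, then 0.8 rad more takes it from slack to cracking.
- jaw_face (a point): Moving jaw's clamping face, a steel plate 86 mm wide, 50 mm high, parallel to the fixed jaw's. Point on its middle, 80 mm above the bench; +y points at the block.
- jaw: The moving jaw, 90 mm wide, pushed by the screw's nose; origin 28 mm behind its face, at bench level. Properly tight is 7 to 10 N pushed square on a ball end of the bar (0.42 to 0.6 N m), about 95 to 145 N on the block; under 5 N is too loose (50 N), from 13 N (0.8 N m) the block cracks (200 N).
- block_centre (a point): The block to be clamped: a cream cast-resin specimen block 56 mm (x) by 44 mm (y) by 80 mm high, 200 to 350 g, standing loose on the bed between the jaws, 1 to 8 mm short of the fixed jaw and nearly square to it. Point at its centre, half-way up.
- block: the same block; origin at the centre of its underside
- dish_a: bystander, leave alone: closed petri dish, 92 mm wide, 15 mm high; origin at its underside
- dish_b: bystander, leave alone: the other petri dish; origin at its underside
- spare_block: bystander, leave alone: another resin block of the same size, standing on the bench, not to be used; origin at its underside
- amber_jar: bystander, leave alone: amber jar, 52 mm wide, 85 mm high; origin at its underside
- wash_bottle: bystander, leave alone: white wash bottle, 64 mm wide, 220 mm high with its spout; origin at its underside
- forceps: bystander, leave alone: steel forceps lying flat, 130 mm long; origin at its underside
- marker: bystander, leave alone: marker pen lying flat, 130 mm long; origin at its underside
- beaker: bystander, leave alone: small glass beaker, 60 mm wide, 70 mm high; origin at its underside
There are look-alikes about, which are no part of the job. What is shaped like the block but blue is not meant.

How it is judged:
On the way, in this order (a step that is already met when the one before it is completed fails the run):
1. the thumb lever is held down and the jaw has been slid to within 6 mm of the block (value of joint lever above 0.1 rad and y of block_centre in the frame of jaw_face below 0.028 m), for 0.1 s.
2. the thumb lever is let go and has sprung right back, so that the half-nut is in the rack, with the jaw within 12 mm of the block (value of joint lever below 0.04 rad and y of block_centre in the frame of jaw_face below 0.034 m), for 0.2 s.
At the end, for the whole second after the job is handed in: The block stands upright (within 0.06 rad) on the bed, at rest, clamped between the jaws with more than 50 N, the thumb lever is up (under 0.04 rad) with the half-nut in the rack, and the screw has stopped turning (contact force between jaw and block above 50 N and value of joint lever below 0.04 rad and angle between block_centre's own z axis and vertical below 0.06 rad and z of block_centre in the frame of bed_middle below 0.046 m and linear speed of block below 0.01 m/s and velocity of joint screw between -0.05 and 0.05 rad/s); the robot touches nothing.
It fails at once if the jaw squeezes the block with more than 200 N (the resin cracks) (contact force between jaw and block above 200 N).
It fails at once if another thing on the bench is shifted by more than 25 mm (distance of any of dish_a, dish_b, spare_block, amber_jar, wash_bottle, forceps, marker, beaker from where it was at the start of the episode above 0.025 m).
It also fails if it takes over 72 s, if anything falls off the work surface, if the arm or the gripper's body presses on something with over 40 N, if the wrist force passes 120 N, or if a joint passes its speed limit or range.

## Working session

There is one attempt and no reset: what is moved stays moved. The work goes in short steps, Python scripts to look and compute and a shell command to move; the robot and the scene stay as the last step left them, time stands still between calls to the robot, and variables do not carry over. Pictures are saved under pics/ and viewed, and the job is handed in when it is done.

```bash
ls; mkdir -p pics
python3 - <<'E'
from workcell import env
import cv2
s=env.state();print(s)
for n in("side","top"):
    d=env.snapshot(n);cv2.imwrite(f"pics/{n}0.png",d["frame"][:,:,::-1]);print(n,d["fov_y"],d["cx"],d["cy"],d["extrinsics"])
E
```

```text
pics
{'clock': 0.0, 'qpos': array([-1.16751481,  0.61596453, -0.01260744,  1.42492623,  0.00809786,
        1.10338772, -0.04039151]), 'joint_vel': array([-0.00023923, -0.00067672, -0.00078106,  0.00034975, -0.0009522 ,
       -0.00124058, -0.0002172 ]), 'tau': array([ 4.01039333e-04, -4.69216061e+01,  2.59108068e-01, -1.71027249e+01,
        9.99337732e-03,  9.61525308e-03,  1.17381635e-06]), 'position': array([0.27053642, 0.59024497, 0.25509961]), 'tool_rot': array([ 0.33500824,  1.54491561, -0.33909275]), 'ft_force': array([ 0.54829279, -0.10784812, -0.22328888]), 'torque': array([ 0.00720111,  0.07433555, -0.00765663]), 'width': 0.9998375602424007}
side 43.30062401319677 260.2964158413124 190.19841658528358 [[ 0.97199135 -0.15245965  0.17885435  0.34229564]
 [-0.23498938 -0.6188833   0.74950881 -0.86009397]
 [-0.00357989 -0.77054495 -0.63737561  0.84727649]
 [ 0.          0.          0.          1.        ]]
top 43.56974788136124 254.4931422118029 194.53232835087624 [[ 0.00407798 -0.99943993  0.0332145   0.53039989]
 [-0.99937622 -0.00290807  0.03519528  0.06462654]
 [-0.03507898 -0.0333373  -0.99882836  1.06650628]
 [ 0.          0.          0.          1.        ]]
```

View pics/side0.png

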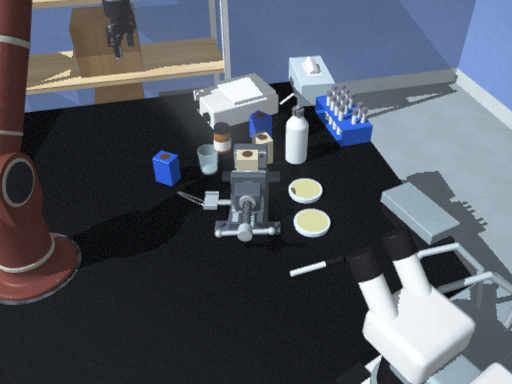

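View pics/top0.png

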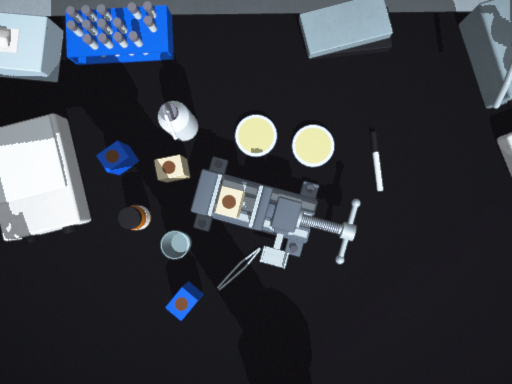

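Run:
```python
import cv2
t=cv2.imread("pics/top0.png");s=cv2.imread("pics/side0.png")
cv2.imwrite("pics/topc.png",cv2.resize(t[140:280,180:370],None,fx=4,fy=4,interpolation=cv2.INTER_CUBIC))
cv2.imwrite("pics/sidec.png",cv2.resize(s[110:250,170:350],None,fx=4,fy=4,interpolation=cv2.INTER_CUBIC))
```

```text
(no output)
```

View pics/topc.png

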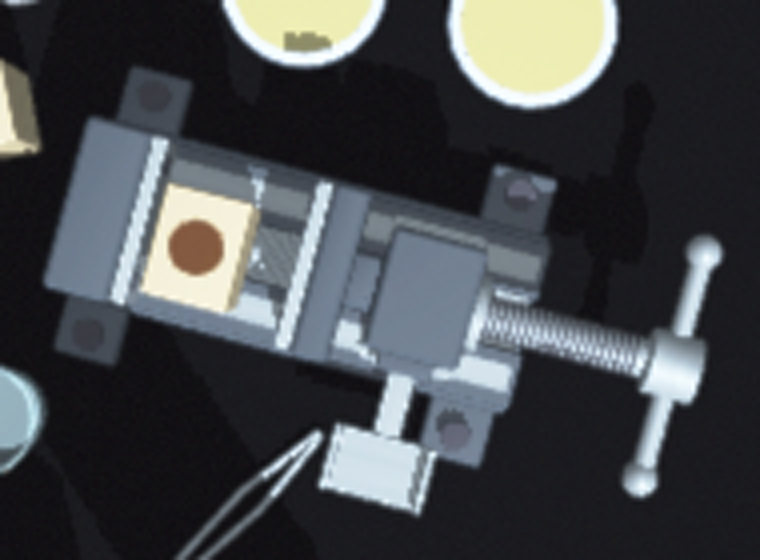

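View pics/sidec.png

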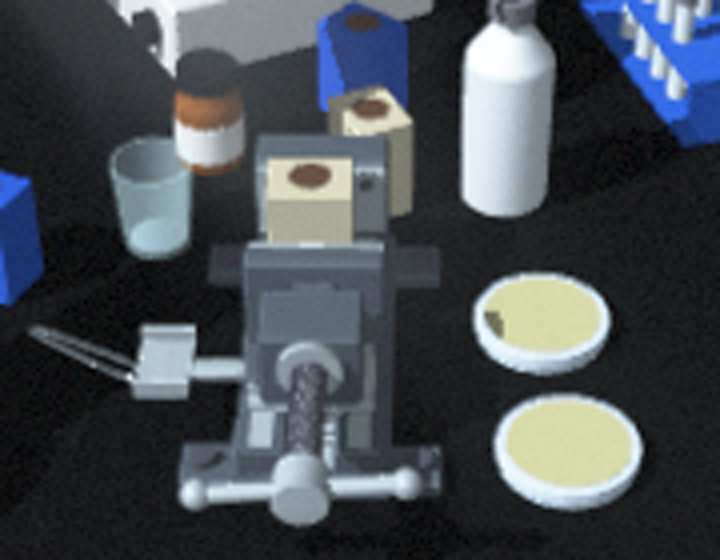

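```bash
cat > h.py <<'E'
import numpy as np
from workcell import env
C={}
def cam(n):
    if n not in C:
        d=env.snapshot(n);C[n]=d
    return C[n]
def ray(n,p):
    d=cam(n);h=d["frame"].shape[0];f=h/2/np.tan(np.radians(d["fov_y"])/2)
    v=np.array([(p[0]-d["cx"])/f,(p[1]-d["cy"])/f,1]);E=np.array(d["extrinsics"])
    return E[:3,3],E[:3,:3]@v
def plane(n,p,z):
    o,v=ray(n,p);return o+v*(z-o[2])/v[2]
def tri(a,b):
    o1,v1=ray("top",a);o2,v2=ray("side",b)
    t=np.linalg.lstsq(np.c_[v1,-v2],o2-o1,rcond=None)[0]
    p,q=o1+v1*t[0],o2+v2*t[1];return (p+q)/2,np.linalg.norm(p-q)
def tc(x,y,z):return plane("top",(x/4+180-.375,y/4+140-.375),z)
def sc(x,y,z):return plane("side",(x/4+170-.375,y/4+110-.375),z)
E
python3 - <<'E'
from h import *
np.set_printoptions(precision=4,suppress=True)
T=lambda x,y:(x/4+180-.375,y/4+140-.375)
S=lambda x,y:(x/4+170-.375,y/4+110-.375)
a=tri(T(704,252),S(408,481));b=tri(T(640,481),S(193,494));print("balls far,near",a,b)
print("ball z80",tc(704,252,.08),tc(640,481,.08))
print("pad corners top lips", [tc(*p,.069) for p in [(335,425),(437,453),(320,487),(420,515)]])
print("pad side", [sc(*p,.069) for p in [(143,325),(195,326),(134,398),(189,398)]])
fj=[tc(*p,.108) for p in[(163,138),(122,303)]];mj=[tc(*p,.105) for p in[(318,183),(278,347)]]
print("fixed jaw face",fj,"mov",mj)
bt=[tc(*p,.122) for p in[(170,183),(258,208),(143,292),(232,313)]];print("block",bt,"dot",tc(196,247,.122))
u=fj[0]-fj[1];u[2]=0;u/=np.linalg.norm(u);w=np.array([-u[1],u[0],0]);print("x",u,"y",w,np.degrees(np.arctan2(w[1],w[0])))
for n,P in(("fj",fj),("mj",mj),("bt",bt),("bar",[a[0],b[0]])):print(n,[(p@u,p@w) for p in P])
E
```

```text
balls far,near (array([ 0.5476, -0.1062,  0.0854]), np.float64(0.0007467806147810284)) (array([ 0.4301, -0.0754,  0.0733]), np.float64(0.00011005885228995428))
ball z80 [ 0.5473 -0.1071  0.08  ] [ 0.4307 -0.0744  0.08  ]
pad corners top lips [array([0.4573, 0.0809, 0.069 ]), array([0.4432, 0.0282, 0.069 ]), array([0.4253, 0.0886, 0.069 ]), array([0.4113, 0.0369, 0.069 ])]
pad side [array([0.4256, 0.0856, 0.069 ]), array([0.4573, 0.0768, 0.069 ]), array([0.41  , 0.0185, 0.069 ]), array([0.4422, 0.0105, 0.069 ])]
fixed jaw face [array([0.603, 0.167, 0.108]), array([0.5203, 0.1871, 0.108 ])] mov [array([0.5808, 0.0893, 0.105 ]), array([0.4986, 0.109 , 0.105 ])]
block [array([0.5797, 0.1619, 0.122 ]), array([0.5675, 0.1184, 0.122 ]), array([0.5259, 0.1749, 0.122 ]), array([0.5158, 0.1309, 0.122 ])] dot [0.5482 0.1489 0.122 ]
x [ 0.9719 -0.2354  0.    ] y [0.2354 0.9719 0.    ] 76.38353200330907
fj [(np.float64(0.5467502009379045), np.float64(0.3043001899412809)), (np.float64(0.4616185829541993), np.float64(0.3043001899412809))]
mj [(np.float64(0.543420831423181), np.float64(0.2235068036255861)), (np.float64(0.45894325100220984), np.float64(0.22331209846399772))]
bt [(np.float64(0.5252968177494268), np.float64(0.29385064878291006)), (np.float64(0.5236627152449664), np.float64(0.24864157876955378)), (np.float64(0.4699295358959952), np.float64(0.29382215279722795)), (np.float64(0.47043670688791733), np.float64(0.24867072974660961))]
bar [(np.float64(0.5571799943473075), np.float64(0.025666638258842096)), (np.float64(0.4357592885893359), np.float64(0.02799537263332696))]
```

```bash
cat >> h.py <<'E'
from scipy.spatial.transform import Rotation as R
np.set_printoptions(precision=4,suppress=True)
a=np.radians(75);W=np.array([np.cos(a),np.sin(a),0]);U=np.array([W[1],-W[0],0])
def go(p,ydir,xdir=(0,0,-1)):
    """shift/turn in pendant units to reach TCP p with tool x=xdir, tool y=ydir"""
    s=env.state();M=R.from_rotvec(s["tool_rot"]);x=np.array(xdir,float);y=np.array(ydir,float)
    D=np.c_[x,y,np.cross(x,y)]
    print("shift",M.inv().apply(np.array(p)-s["position"])/.1,"turn",(M.inv()*R.from_matrix(D)).as_rotvec()/np.radians(60))
def show():
    s=env.state();M=R.from_rotvec(s["tool_rot"]).as_matrix()
    print("t",s["clock"],"pos",s["position"],"F",s["ft_force"],"w",s["width"]);print(M)
E
python3 - <<'E'
from h import *
show()
for y in(U,-U,W,-W):go([.434,.0585,.256],y)
E
```

```text
t 0.2 pos [0.2707 0.5905 0.2556] F [ 0.3571  0.2975 -1.28  ] w 1.0003960109006633
[[-0.0006  0.4167  0.9091]
 [-0.0015  0.9091 -0.4167]
 [-1.     -0.0016  0.    ]]
shift [ 0.0026 -4.1554  3.7013] turn [1.3396 0.0011 0.0013]
shift [ 0.0026 -4.1554  3.7013] turn [-1.6604 -0.0013  0.0012]
shift [ 0.0026 -4.1554  3.7013] turn [-0.1604 -0.0001  0.0016]
shift [ 0.0026 -4.1554  3.7013] turn [2.8396 0.0023 0.0001]
```

```bash
python3 -m pendant '[[0,-0.5,0.45,0,0,0,0],[0,-1,0.9,0,0,0,0],[0,-1,0.9,0,0,0,0]]' && python3 -m pendant '[[0,-0.5,0.45,0,0,0,0],[0,-1,0.9,0,0,0,0],[0,-1,0.9,0,0,0,0]]' && python3 -m pendant '[[0,-0.5,0.45,0,0,0,0],[0,-1,0.9,0,0,0,0],[0,-1,0.9,0,0,0,0]]' && python3 -m pendant '[[0,-0.5,0.45,-0.16,0,0,0],[0,-1,0.9,-0.16,0,0,0],[0,-1,0.9,-0.16,0,0,0]]'
python3 - <<'E'
from h import *
show();p=np.array([.434,.0585,0])+.006*W; p[2]=.110
go(p,W)
E
```

```text
clock: 0.57
position: [0.3137, 0.4571, 0.2563]
tool_rot: [0.34, 1.542, -0.346]
ft_force: [-0.1, 0.4, 0.1]
width: 0.378
clock: 0.95
position: [0.3528, 0.3299, 0.2565]
tool_rot: [0.341, 1.543, -0.344]
ft_force: [0.3, 0.1, 0.4]
width: 0.004
clock: 1.32
position: [0.3926, 0.2026, 0.2565]
tool_rot: [0.341, 1.543, -0.343]
ft_force: [-0.3, 0.2, 0.3]
width: 0.002
clock: 1.7
position: [0.4329, 0.0751, 0.2565]
tool_rot: [0.209, 1.559, -0.21]
ft_force: [0.5, 1.1, -0.0]
width: 0.002
t 1.7 pos [0.4329 0.0751 0.2565] F [ 0.5393  1.1433 -0.0262] w 0.0022347625357177496
[[ 0.0012  0.2637  0.9646]
 [-0.0005  0.9646 -0.2637]
 [-1.     -0.0002  0.0012]]
shift [ 1.4648 -0.0969  0.0526] turn [-0.0048  0.0012  0.0002]
```

```bash
python3 -m pendant '[[0.5,-0.1,0.05,0,0,0,0],[1,-0.1,0.05,0,0,0,0],[1,-0.1,0.05,0,0,0,0]]' && python3 -m pendant '[[0.46,0,0,0,0,0,0],[0.46,0,0,0,0,0,0],[0.46,0,0,0,0,0,0]]'
python3 - <<'E'
from h import *
import cv2
show()
for n,(x,y) in(("top",(180,140)),("side",(150,110))):
    f=cam(n)["frame"][:,:,::-1];cv2.imwrite(f"pics/{n}1.png",cv2.resize(f[y:y+140,x:x+190],None,fx=4,fy=4,interpolation=cv2.INTER_CUBIC))
E
```

```text
clock: 2.08
position: [0.4316, 0.0682, 0.1538]
tool_rot: [0.203, 1.569, -0.204]
ft_force: [-0.8, -0.1, 0.1]
width: 0.004
clock: 2.45
position: [0.435, 0.0674, 0.1122]
tool_rot: [0.206, 1.558, -0.204]
ft_force: [-0.3, 0.1, 0.3]
width: -0.001
t 2.45 pos [0.435  0.0674 0.1122] F [-0.269   0.0791  0.3082] w -0.0007482565440916349
[[ 0.0032  0.258   0.9661]
 [ 0.0011  0.9661 -0.258 ]
 [-1.      0.0019  0.0028]]
```

View pics/top1.png

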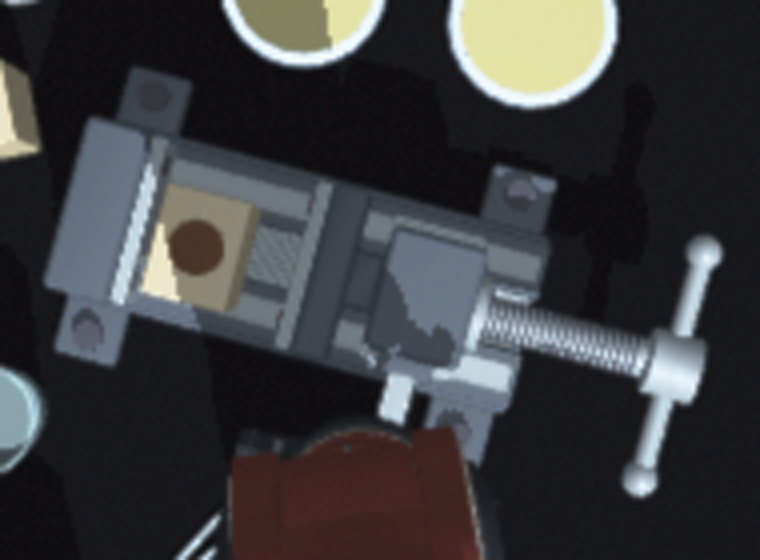

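View pics/side1.png

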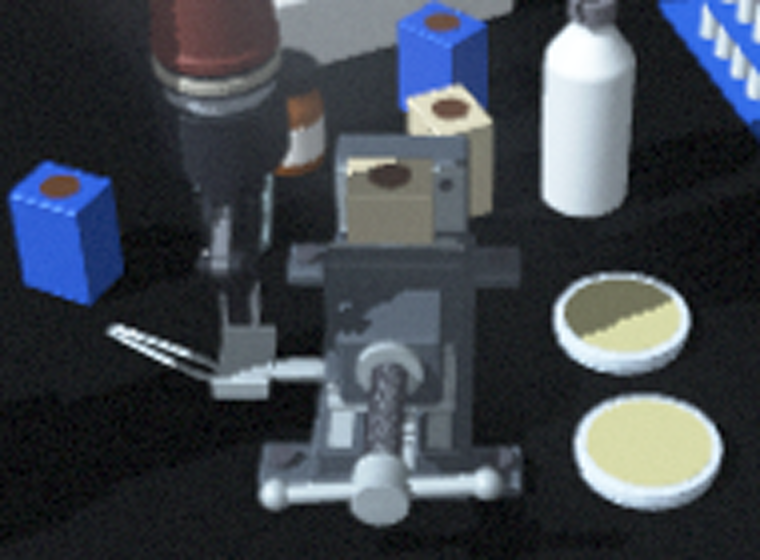

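```bash
python3 -m pendant '[[0.12,0,0,0,0,0,0],[0.24,0,0,0,0,0,0],[0.24,0,0,0,0,0,0]]' && python3 -m pendant '[[0.04,0,0,0,0,0,0],[0.08,0,0,0,0,0,0],[0.08,0,0,0,0,0,0]]'
python3 - <<'E'
from h import *
show()
E
```

```text
clock: 2.92
position: [0.4333, 0.0662, 0.0854]
tool_rot: [0.206, 1.563, -0.206]
ft_force: [0.7, 0.7, -0.1]
width: -0.002
clock: 3.3
position: [0.4333, 0.0663, 0.0782]
tool_rot: [0.206, 1.562, -0.206]
ft_force: [-1.5, 0.6, 4.5]
width: -0.002
t 3.3 pos [0.4333 0.0663 0.0782] F [-1.537   0.566   4.4803] w -0.0017580650735333394
[[-0.001   0.2591  0.9658]
 [-0.0001  0.9658 -0.2591]
 [-1.     -0.0004 -0.0009]]
```

```bash
python3 -m pendant '[[0.02,0,0,0,0,0,0],[0.04,0,0,0,0,0,0],[0.04,0,0,0,0,0,0]]' && python3 -m pendant '[[0,0.03,0,0,0,0,0],[0,0.06,0,0,0,0,0],[0,0.1,0,0,0,0,0],[0,0.1,0,0,0,0,0]]'
python3 - <<'E'
from h import *
import cv2
show()
for n,(x,y) in(("top",(180,140)),("side",(150,110))):
    f=cam(n)["frame"][:,:,::-1];cv2.imwrite(f"pics/{n}2.png",cv2.resize(f[y:y+140,x:x+190],None,fx=4,fy=4,interpolation=cv2.INTER_CUBIC))
E
```

```text
clock: 3.68
position: [0.4335, 0.0662, 0.0743]
tool_rot: [0.206, 1.561, -0.206]
ft_force: [-1.1, 0.3, 5.2]
width: 0.002
clock: 4.18
position: [0.4363, 0.0764, 0.0744]
tool_rot: [0.206, 1.561, -0.205]
ft_force: [-2.3, 0.8, 4.7]
width: -0.001
t 4.175 pos [0.4363 0.0764 0.0744] F [-2.3247  0.8458  4.7416] w -0.0014756587774997665
[[ 0.0001  0.2587  0.966 ]
 [ 0.0003  0.966  -0.2587]
 [-1.      0.0003 -0.    ]]
```

View pics/top2.png

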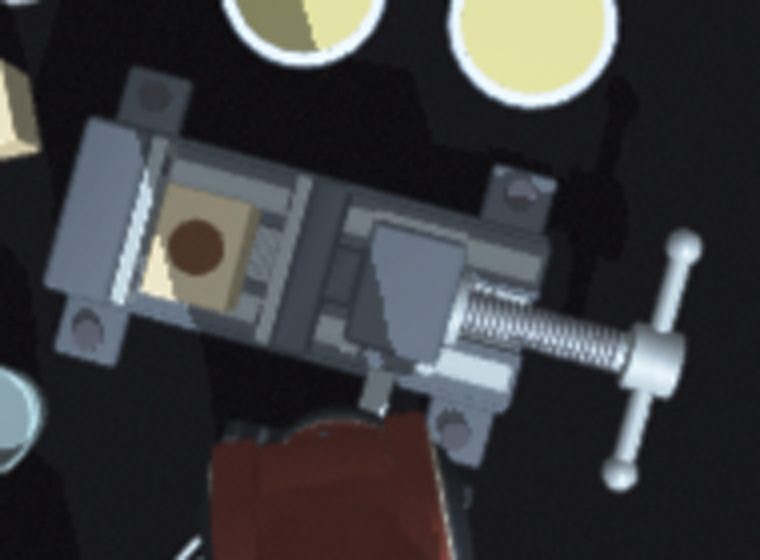

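View pics/side2.png

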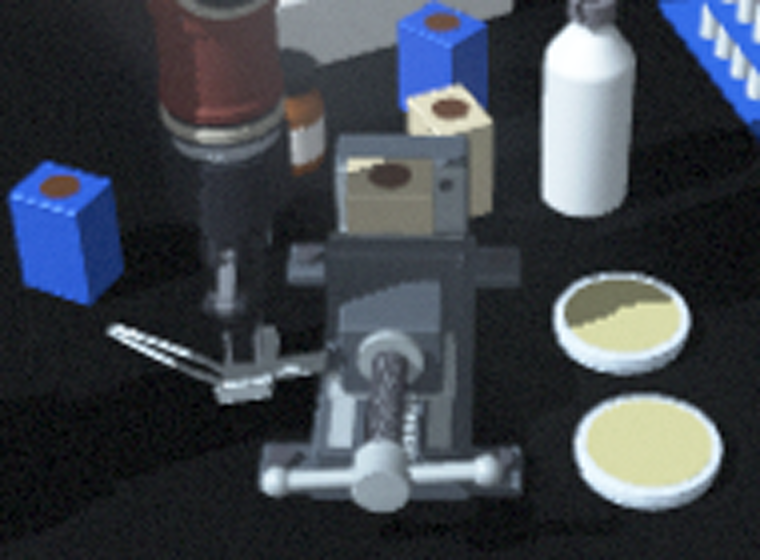

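```bash
python3 -m pendant '[[0,0.04,0,0,0,0,0],[0,0.08,0,0,0,0,0],[0,0.12,0,0,0,0,0],[0,0.15,0,0,0,0,0],[0,0.15,0,0,0,0,0]]'
python3 - <<'E'
from h import *
import cv2
show()
for n,(x,y) in(("top",(180,140)),):
    f=cam(n)["frame"][:,:,::-1];cv2.imwrite(f"pics/{n}3.png",cv2.resize(f[y:y+140,x:x+190],None,fx=4,fy=4,interpolation=cv2.INTER_CUBIC))
E
```

```text
clock: 4.9
position: [0.4401, 0.0908, 0.0744]
tool_rot: [0.206, 1.561, -0.205]
ft_force: [-1.5, 0.6, 4.8]
width: -0.003
t 4.9 pos [0.4401 0.0908 0.0744] F [-1.4514  0.6424  4.7844] w -0.0025535851645215792
[[ 0.      0.2588  0.9659]
 [ 0.0002  0.9659 -0.2588]
 [-1.      0.0002 -0.    ]]
```

View pics/top3.png

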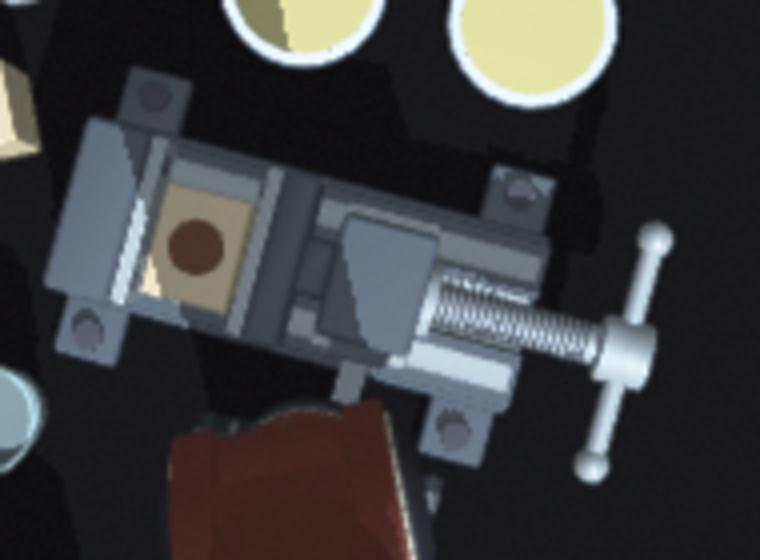

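```bash
python3 -m pendant '[[0,0.02,0,0,0,0,0],[0,0.035,0,0,0,0,0],[0,0.05,0,0,0,0,0],[0,0.05,0,0,0,0,0]]'
python3 - <<'E'
from h import *
import cv2
show()
for n,(x,y) in(("top",(180,140)),("side",(150,110))):
    f=cam(n)["frame"][:,:,::-1];cv2.imwrite(f"pics/{n}4.png",cv2.resize(f[y:y+140,x:x+190],None,fx=4,fy=4,interpolation=cv2.INTER_CUBIC))
E
```

```text
clock: 5.45
position: [0.4411, 0.0945, 0.0743]
tool_rot: [0.206, 1.562, -0.207]
ft_force: [-3.0, -0.9, 6.1]
width: 0.004
t 5.45 pos [0.4411 0.0945 0.0743] F [-3.0023 -0.8875  6.0627] w 0.004488625433545883
[[-0.0008  0.26    0.9656]
 [-0.0011  0.9656 -0.26  ]
 [-1.     -0.0012 -0.0005]]
```

View pics/top4.png

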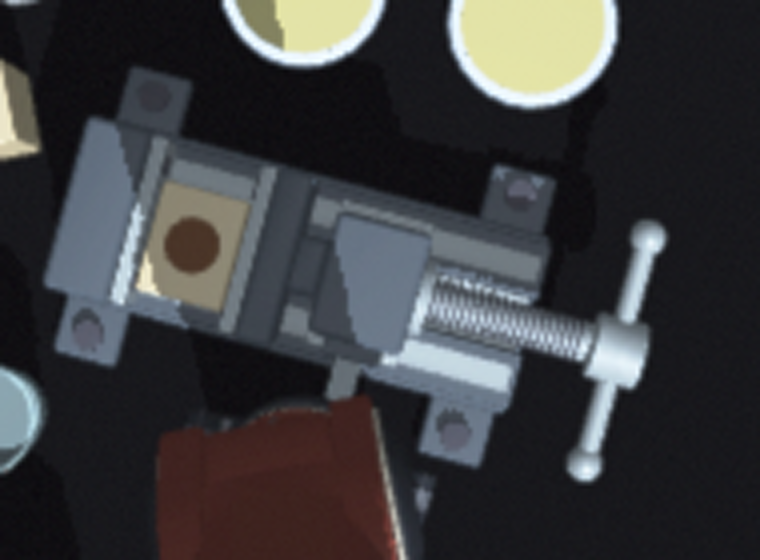

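View pics/side4.png

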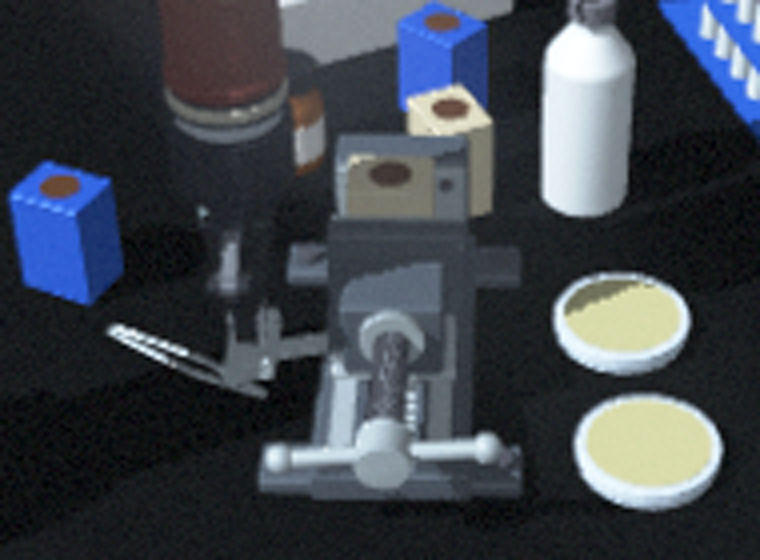

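```bash
python3 -m pendant '[[-0.03,0,0,0,0,0,0],[-0.1,0,0,0,0,0,0],[-0.3,0,0,0,0,0,0],[-0.8,0,0,0,0,0,0],[-0.8,0,0,0,0,0,0]]'
python3 - <<'E'
from h import *
import cv2
show()
for n,(x,y) in(("top",(180,140)),("side",(150,110))):
    f=cam(n)["frame"][:,:,::-1];cv2.imwrite(f"pics/{n}5.png",cv2.resize(f[y:y+140,x:x+190],None,fx=4,fy=4,interpolation=cv2.INTER_CUBIC))
E
```

```text
clock: 6.18
position: [0.4444, 0.0963, 0.1575]
tool_rot: [0.208, 1.552, -0.202]
ft_force: [0.4, 0.7, -0.6]
width: 0.001
t 6.175 pos [0.4444 0.0963 0.1575] F [ 0.3877  0.6634 -0.6401] w 0.0010948210602932888
[[ 0.0096  0.2587  0.9659]
 [ 0.0027  0.9659 -0.2588]
 [-1.      0.0051  0.0085]]
```

View pics/top5.png

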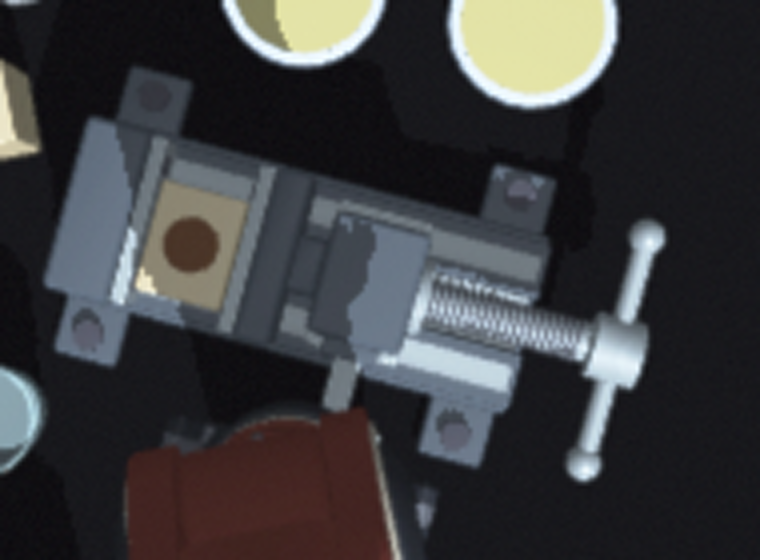

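View pics/side5.png

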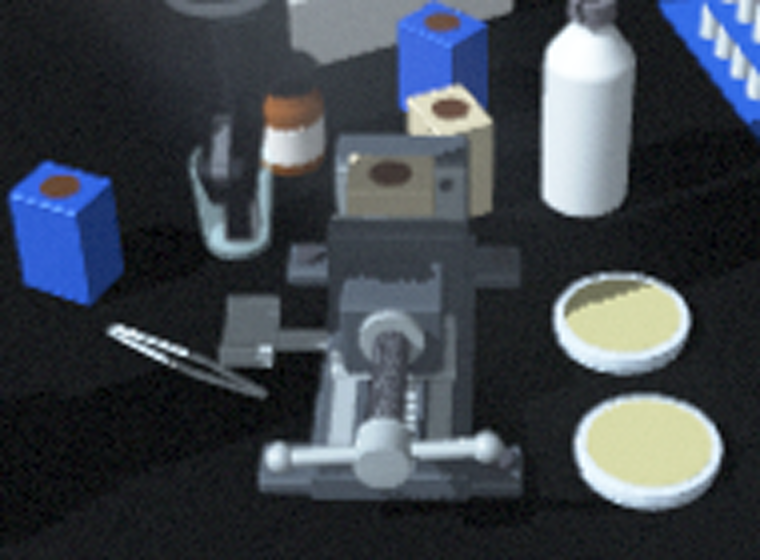

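Run:
```python
from h import *
T=lambda x,y:(x/4+180-.375,y/4+140-.375)
S=lambda x,y:(x/4+150-.375,y/4+110-.375)
f=tri(T(648,237),S(490,446));n=tri(T(583,464),S(275,457));print(f,n)
f,n=f[0],n[0];m=(f+n)/2;d=f-n;print("mid",m,"ang",-np.arctan2(d[2],d@U),"len",np.linalg.norm(d),"dirs",d@U,d@W)
p=n+0;print(p@U,p@W,m@U,m@W)
```

```text
(array([ 0.5556, -0.0782,  0.0849]), np.float64(0.0017210027035195787)) (array([ 0.4375, -0.0461,  0.0734]), np.float64(0.0021629284569522457))
mid [ 0.4965 -0.0622  0.0792] ang -0.09325903274931288 len 0.1229237581377039 dirs 0.12238894081218622 -0.00040230826798979326
0.43448477288868004 0.06867223772175948 0.4956792432947732 0.06847108358776458
```

```bash
cat >> h.py <<'E'
def P(u,w,z): return u*U+w*W+np.array([0,0,z])
UM,WM=.4957,.0685
E
python3 - <<'E'
from h import *
go(P(UM+.0678,WM,.16),W)
go(P(UM+.0678,WM,.125),W)
E
```

```text
shift [-0.0653 -1.3773  1.6223] turn [-0.0001 -0.0012  0.0005]
shift [ 0.2847 -1.3771  1.6227] turn [-0.0001 -0.0012  0.0005]
```

```bash
python3 -m pendant '[[-0.1,-0.4,0.4,0,0,0,0],[-0.1,-0.8,0.8,0,0,0,0],[-0.1,-1,1,0,0,0,0],[-0.1,-1,1,0,0,0,0]]' && python3 -m pendant '[[0,-0.38,0.62,0,0,0,0],[0,-0.38,0.62,0,0,0,0],[0,-0.38,0.62,0,0,0,0]]'
python3 - <<'E'
from h import *
show()
go(P(UM+.0678,WM,.125),W)
E
```

```text
clock: 6.88
position: [0.5123, -0.03, 0.1629]
tool_rot: [0.209, 1.562, -0.211]
ft_force: [0.7, 0.7, 0.0]
width: 0.0
clock: 7.25
position: [0.5614, -0.079, 0.1632]
tool_rot: [0.206, 1.564, -0.205]
ft_force: [-0.1, 0.6, 0.1]
width: 0.005
t 7.25 pos [ 0.5614 -0.079   0.1632] F [-0.0852  0.6439  0.0951] w 0.005387979189712665
[[-0.0025  0.2589  0.9659]
 [ 0.0011  0.9659 -0.2589]
 [-1.      0.0004 -0.0027]]
shift [ 0.3822 -0.0053  0.0085] turn [-0.     -0.0025 -0.0004]
```

```bash
python3 -m pendant '[[0.2,0,0.01,0,0,0,0],[0.38,0,0.01,0,0,0,0],[0.43,0,0.01,0,0,0,0],[0.49,0,0.01,0,0,0,0],[0.55,0,0.01,0,0,0,0],[0.55,0,0.01,0,0,0,0]]' && python3 -m pendant '[[0.06,0,-0.01,0,0,0,0],[0.12,0,-0.02,0,0,0,0],[0.18,0,-0.05,0,0,0,0],[0.23,0,-0.07,0,0,0,0],[0.28,0,-0.1,0,0,0,0],[0.28,0,-0.1,0,0,0,0]]'
python3 - <<'E'
from h import *
import cv2
show()
for n,(x,y) in(("top",(180,140)),("side",(150,110))):
    f=cam(n)["frame"][:,:,::-1];cv2.imwrite(f"pics/{n}6.png",cv2.resize(f[y:y+140,x:x+190],None,fx=4,fy=4,interpolation=cv2.INTER_CUBIC))
E
```

```text
clock: 8.0
position: [0.5634, -0.0799, 0.1094]
tool_rot: [0.206, 1.56, -0.205]
ft_force: [-0.4, 0.7, 1.2]
width: -0.001
clock: 8.75
position: [0.5521, -0.0776, 0.0806]
tool_rot: [0.206, 1.564, -0.206]
ft_force: [-0.2, 0.3, 0.0]
width: 0.002
t 8.75 pos [ 0.5521 -0.0776  0.0806] F [-0.2267  0.3286  0.0252] w 0.001613193036996076
[[-0.0031  0.2592  0.9658]
 [ 0.0002  0.9658 -0.2592]
 [-1.     -0.0006 -0.0031]]
```

View pics/top6.png

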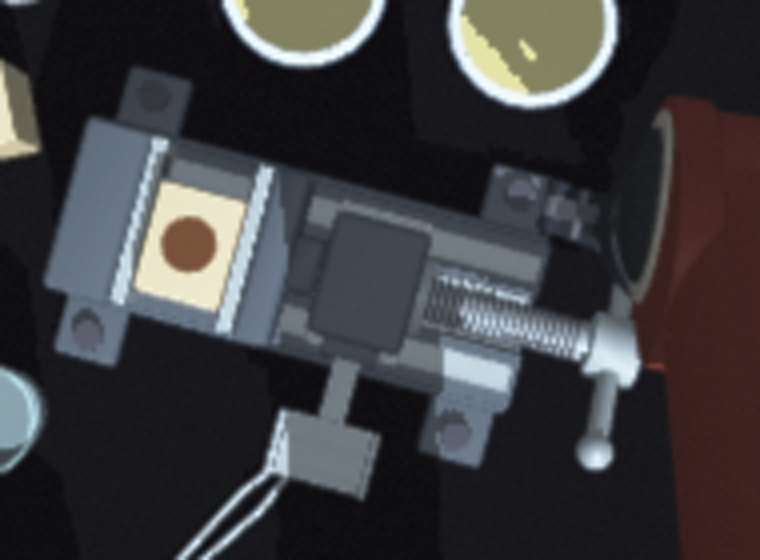

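View pics/side6.png

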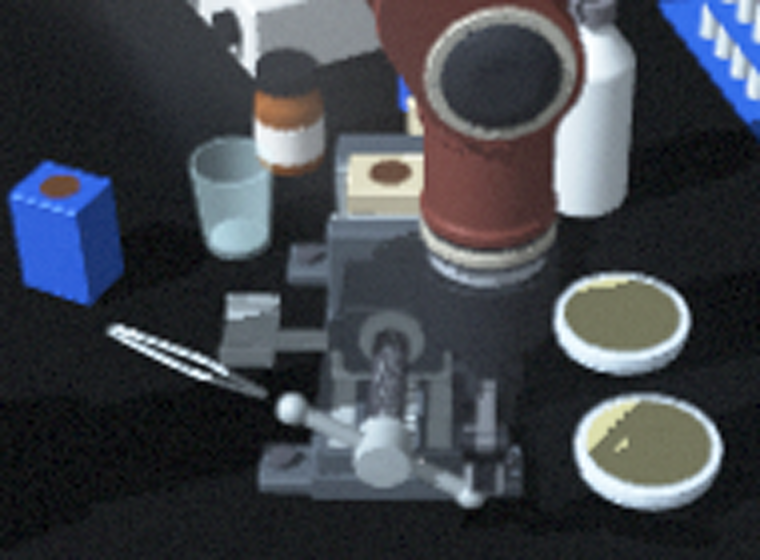

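```bash
python3 -m pendant '[[0.05,0,-0.04,0,0,0,0],[0.1,0,-0.08,0,0,0,0],[0.14,0,-0.12,0,0,0,0],[0.17,0,-0.17,0,0,0,0],[0.17,0,-0.17,0,0,0,0]]'
python3 - <<'E'
from h import *
import cv2
show()
for n,(x,y) in(("top",(180,140)),("side",(150,110))):
    f=cam(n)["frame"][:,:,::-1];cv2.imwrite(f"pics/{n}7.png",cv2.resize(f[y:y+140,x:x+190],None,fx=4,fy=4,interpolation=cv2.INTER_CUBIC))
E
```

```text
clock: 9.48
position: [0.5365, -0.0732, 0.064]
tool_rot: [0.206, 1.562, -0.206]
ft_force: [1.0, 0.3, -0.2]
width: 0.002
t 9.475 pos [ 0.5365 -0.0732  0.064 ] F [ 0.9738  0.2936 -0.1802] w 0.002185535507475325
[[-0.0009  0.2591  0.9658]
 [ 0.      0.9658 -0.2591]
 [-1.     -0.0002 -0.0008]]
```

View pics/top7.png

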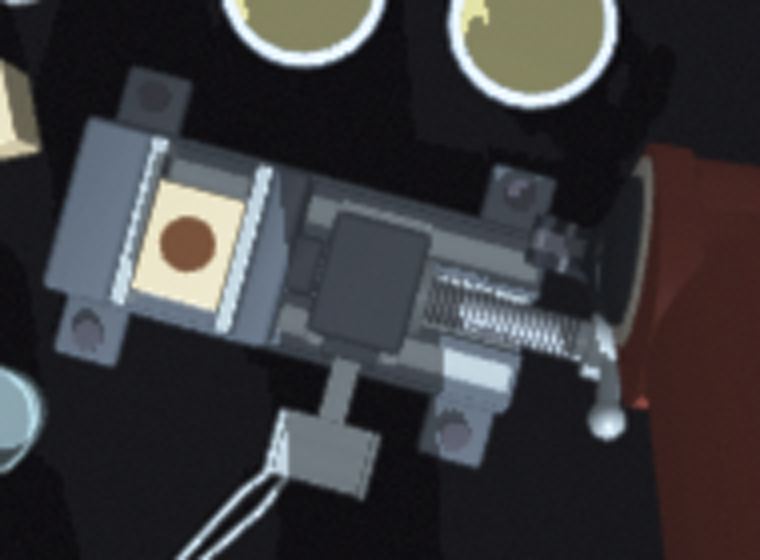

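View pics/side7.png

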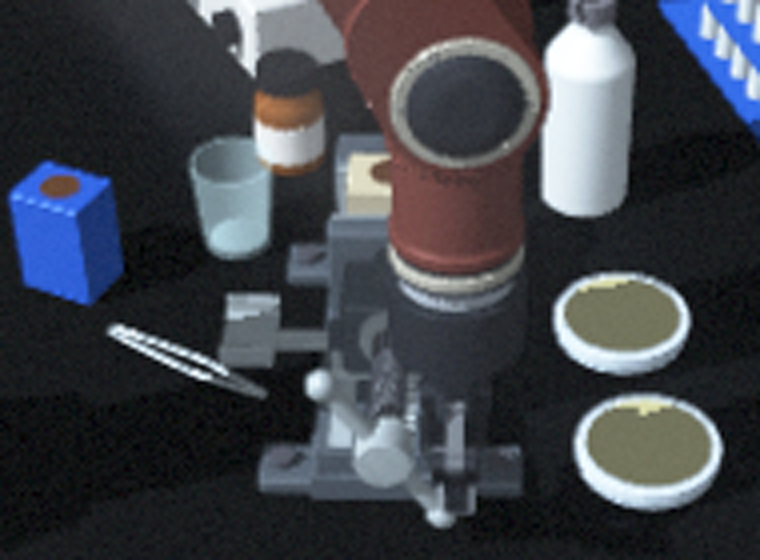

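```bash
python3 -m pendant '[[-0.3,0,0.1,0,0,0,0],[-0.8,0,0.1,0,0,0,0],[-1,0,0.0,0,0,0,0],[-1,0,-0.2,0,0,0,0],[-1,0,-0.2,0,0,0,0]]'
python3 - <<'E'
from h import *
T=lambda x,y:(x/4+180-.375,y/4+140-.375)
S=lambda x,y:(x/4+150-.375,y/4+110-.375)
f,e=tri(T(606,423),S(320,384));print(f,e,"u,w",f@U-UM,f@W-WM,"phi",np.arctan2(f[2]-.08,-(f@U-UM)))
go(P(UM-.075,WM+.002,.19),W)
E
```

```text
clock: 10.2
position: [0.5157, -0.0676, 0.1642]
tool_rot: [0.206, 1.564, -0.205]
ft_force: [-0.5, -1.1, -0.2]
width: -0.002
[ 0.4639 -0.0513  0.1287] 0.0008349821480405483 u,w -0.03432152436670838 0.0019999501617961324 phi 0.9566595406688225
shift [-0.2586  0.0228 -0.9698] turn [-0.0003 -0.0007  0.0002]
```

```bash
python3 -m pendant '[[-0.26,0.02,-0.2,0,0,0,0],[-0.26,0.02,-0.7,0,0,0,0],[-0.26,0.02,-0.97,0,0,0,0],[0.0,0.02,-0.97,0,0,0,0],[0.17,0.02,-0.97,0,0,0,0],[0.17,0.02,-0.97,0,0,0,0]]'
python3 - <<'E'
from h import *
show()
for u,z in((-.0545,.147),(-.0417,.155),(-.0242,.159),(-.0064,.160)):go(P(UM+u,WM+.002,z),W)
E
```

```text
clock: 11.05
position: [0.4243, -0.0411, 0.1462]
tool_rot: [0.206, 1.564, -0.206]
ft_force: [-0.2, 0.6, 0.4]
width: 0.003
t 11.05 pos [ 0.4243 -0.0411  0.1462] F [-0.1673  0.6083  0.3672] w 0.0033556577032597583
[[-0.0031  0.2594  0.9658]
 [-0.      0.9658 -0.2594]
 [-1.     -0.0008 -0.003 ]]
shift [-0.0085  0.004   0.2069] turn [-0.0005 -0.0029  0.0008]
shift [-0.0889  0.004   0.3347] turn [-0.0005 -0.0029  0.0008]
shift [-0.1294  0.0041  0.5096] turn [-0.0005 -0.0029  0.0008]
shift [-0.1399  0.0041  0.6875] turn [-0.0005 -0.0029  0.0008]
```

```bash
python3 -m pendant '[[0,0,0.2,0,0,0,0],[-0.04,0,0.26,0,0,0,0],[-0.09,0,0.33,0,0,0,0],[-0.11,0,0.39,0,0,0,0],[-0.12,0,0.45,0,0,0,0],[-0.13,0,0.51,0,0,0,0],[-0.13,0,0.51,0,0,0,0]]'
python3 - <<'E'
from h import *
import cv2
show()
for n,(x,y) in(("top",(180,140)),("side",(150,110))):
    f=cam(n)["frame"][:,:,::-1];cv2.imwrite(f"pics/{n}8.png",cv2.resize(f[y:y+140,x:x+190],None,fx=4,fy=4,interpolation=cv2.INTER_CUBIC))
E
```

```text
clock: 11.92
position: [0.4748, -0.0543, 0.1605]
tool_rot: [0.206, 1.559, -0.206]
ft_force: [0.4, 0.2, 0.8]
width: 0.0
t 11.925 pos [ 0.4748 -0.0543  0.1605] F [0.3642 0.2272 0.8227] w 0.0004943576276760441
[[ 0.0019  0.2592  0.9658]
 [-0.0001  0.9658 -0.2592]
 [-1.      0.0003  0.0019]]
```

View pics/top8.png

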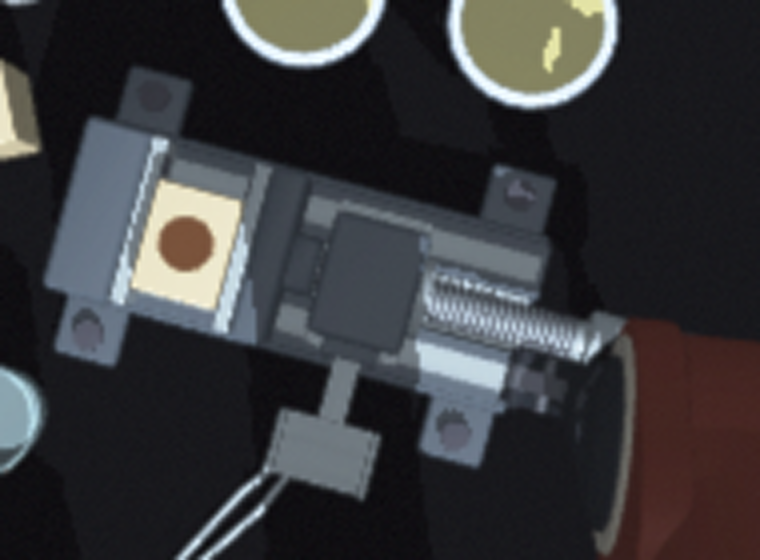

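View pics/side8.png

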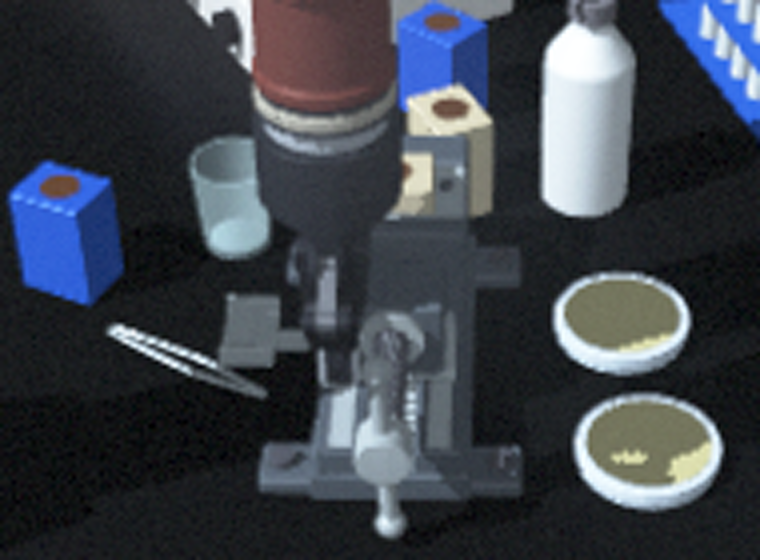

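```bash
python3 -m pendant '[[0,0,0.06,0,0,0,0],[0,0,0.12,0,0,0,0],[0,0,0.17,0,0,0,0],[0,0,0.17,0,0,0,0]]';python3 -m pendant '[[0.01,0,0.06,0,0,0,0],[0.03,0,0.11,0,0,0,0],[0.055,0,0.17,0,0,0,0],[0.055,0,0.17,0,0,0,0]]'
python3 - <<'E'
from h import *
import cv2
show()
for n,(x,y) in(("top",(180,140)),("side",(150,110))):
    f=cam(n)["frame"][:,:,::-1];cv2.imwrite(f"pics/{n}9.png",cv2.resize(f[y:y+140,x:x+190],None,fx=4,fy=4,interpolation=cv2.INTER_CUBIC))
E
```

```text
clock: 12.52
position: [0.4911, -0.0587, 0.1603]
tool_rot: [0.206, 1.56, -0.206]
ft_force: [-0.3, 0.4, 0.1]
width: -0.002
clock: 13.02
position: [0.5074, -0.0633, 0.1546]
tool_rot: [0.206, 1.56, -0.206]
ft_force: [-1.2, -0.2, -0.1]
width: 0.0
t 13.025 pos [ 0.5074 -0.0633  0.1546] F [-1.1691 -0.1604 -0.1329] w 0.0002030963599910516
[[ 0.0008  0.2593  0.9658]
 [-0.0004  0.9658 -0.2593]
 [-1.     -0.0001  0.0009]]
```

View pics/top9.png

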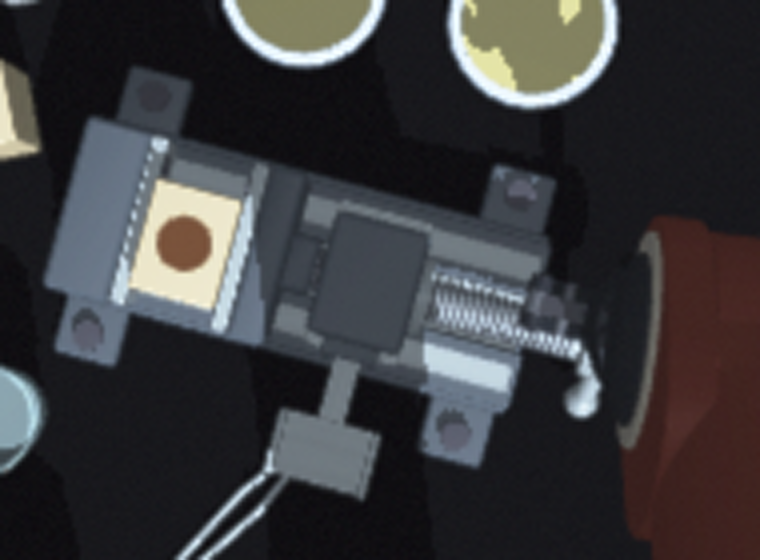

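View pics/side9.png

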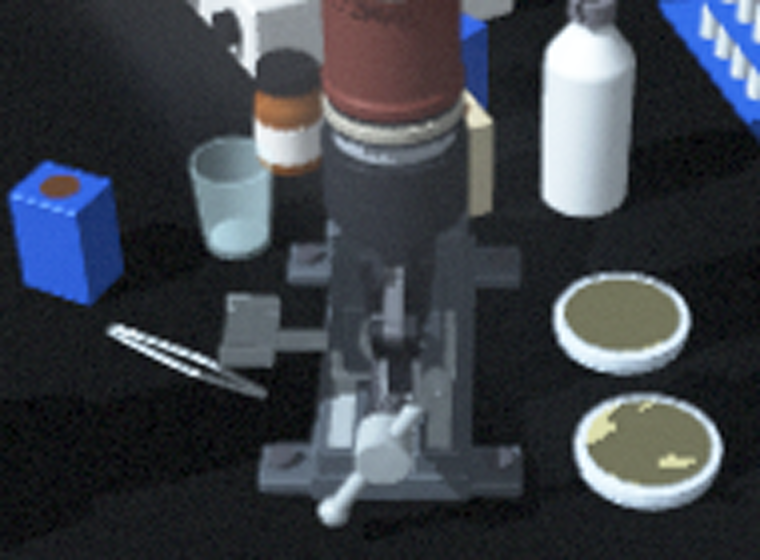

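```bash
python3 -m pendant '[[0.03,0,0.05,0,0,0,0],[0.07,0,0.1,0,0,0,0],[0.07,0,0.1,0,0,0,0]]';python3 -m pendant '[[-0.2,0,-0.05,0,0,0,0],[-0.4,0,0,0,0,0,0],[-0.4,0,0.4,0,0,0,0],[-0.4,0,0.4,0,0,0,0]]'
python3 - <<'E'
from h import *
import cv2
show()
for n,(x,y) in(("top",(180,140)),("side",(150,110))):
    f=cam(n)["frame"][:,:,::-1];cv2.imwrite(f"pics/{n}10.png",cv2.resize(f[y:y+140,x:x+190],None,fx=4,fy=4,interpolation=cv2.INTER_CUBIC))
E
```

```text
clock: 13.5
position: [0.5167, -0.0658, 0.1474]
tool_rot: [0.206, 1.561, -0.206]
ft_force: [0.2, 0.1, 0.6]
width: 0.001
clock: 14.0
position: [0.5575, -0.077, 0.1881]
tool_rot: [0.206, 1.557, -0.207]
ft_force: [1.4, 0.1, -1.0]
width: -0.001
t 14.0 pos [ 0.5575 -0.077   0.1881] F [ 1.3743  0.0571 -1.0237] w -0.0008137666046535115
[[ 0.0039  0.2601  0.9656]
 [-0.0012  0.9656 -0.2601]
 [-1.     -0.0001  0.0041]]
```

View pics/top10.png

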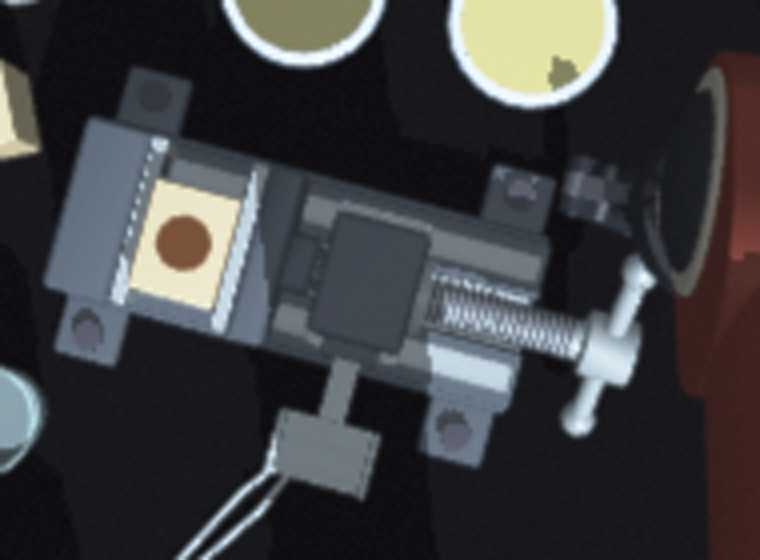

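View pics/side10.png

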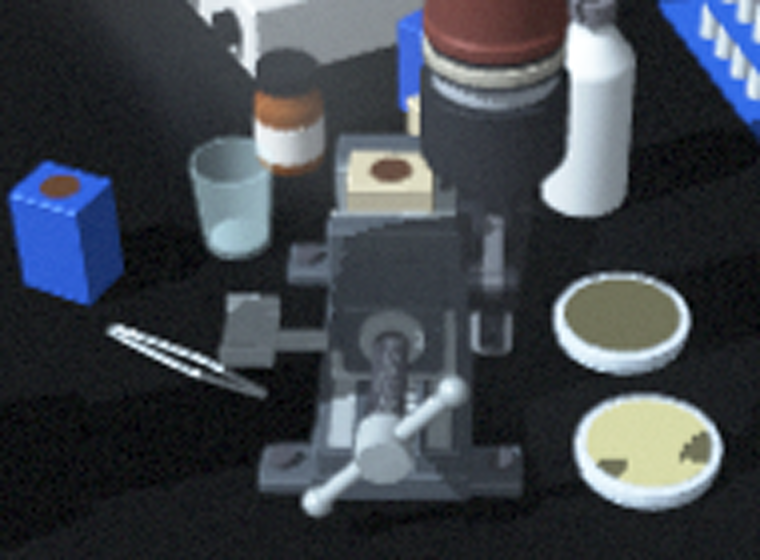

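Run:
```python
from h import *
T=lambda x,y:(x/4+180-.375,y/4+140-.375)
S=lambda x,y:(x/4+150-.375,y/4+110-.375)
f=tri(T(640,274),S(454,390));n=tri(T(577,417),S(317,500));print(f,n)
f,n=f[0],n[0];d=f-n;m=(f+n)/2;print("phi",np.pi-np.arctan2(d[2],d@U),"mid u,w",m@U,m@W,f@U-UM,f@W)
```

```text
(array([ 0.5366, -0.0686,  0.1236]), np.float64(0.0018165332653022235)) (array([ 0.4595, -0.0474,  0.0345]), np.float64(0.0008126012525694104))
phi 2.3022826911598133 mid u,w 0.4960771520557354 0.07284545060911728 0.04037394911509412 0.07257426903076514
```

```bash
python3 -m pendant '[[0.1,0.03,-0.13,0,0,0,0],[0.23,0.03,-0.13,0,0,0,0],[0.29,0.03,-0.13,0,0,0,0],[0.33,0.03,-0.1,0,0,0,0],[0.37,0.03,-0.08,0,0,0,0],[0.41,0.03,-0.05,0,0,0,0],[0.41,0.03,-0.05,0,0,0,0]]'
python3 - <<'E'
from h import *
show()
E
```

```text
clock: 15.08
position: [0.5521, -0.0722, 0.147]
tool_rot: [0.206, 1.559, -0.206]
ft_force: [0.9, -0.4, 2.1]
width: -0.0
t 15.075 pos [ 0.5521 -0.0722  0.147 ] F [ 0.9053 -0.4365  2.0936] w -0.0001654519004525969
[[ 0.0023  0.2594  0.9658]
 [-0.0006  0.9658 -0.2594]
 [-1.      0.0001  0.0024]]
```

```bash
python3 -m pendant '[[0.03,0,0.02,0,0,0,0],[0.07,0,0.04,0,0,0,0],[0.07,0,0.04,0,0,0,0]]';python3 -m pendant '[[0.03,0,0.02,0,0,0,0],[0.07,0,0.04,0,0,0,0],[0.07,0,0.04,0,0,0,0]]'
```

```text
clock: 15.45
position: [0.556, -0.0733, 0.14]
tool_rot: [0.206, 1.558, -0.206]
ft_force: [2.0, -0.0, 2.4]
width: 0.001
clock: 15.82
position: [0.5592, -0.074, 0.1326]
tool_rot: [0.206, 1.56, -0.206]
ft_force: [3.1, -0.6, 2.6]
width: -0.0
```

```bash
python3 -m pendant '[[0.03,0,0.01,0,0,0,0],[0.07,0,0.02,0,0,0,0],[0.07,0,0.02,0,0,0,0]]'
python3 - <<'E'
from h import *
import cv2
for i in range(2):show()
for n,(x,y) in(("top",(180,140)),("side",(150,110))):
    f=cam(n)["frame"][:,:,::-1];cv2.imwrite(f"pics/{n}11.png",cv2.resize(f[y:y+140,x:x+190],None,fx=4,fy=4,interpolation=cv2.INTER_CUBIC))
show()
E
```

```text
clock: 16.2
position: [0.559, -0.0738, 0.1248]
tool_rot: [0.206, 1.565, -0.205]
ft_force: [1.5, -0.2, 1.8]
width: -0.001
t 16.2 pos [ 0.559  -0.0738  0.1248] F [ 1.4515 -0.15    1.8436] w -0.0008513606927439936
[[-0.0042  0.2589  0.9659]
 [ 0.0009  0.9659 -0.2589]
 [-1.     -0.0002 -0.0043]]
t 16.2 pos [ 0.559  -0.0738  0.1248] F [ 1.4515 -0.15    1.8436] w -0.0008513606927439936
[[-0.0042  0.2589  0.9659]
 [ 0.0009  0.9659 -0.2589]
 [-1.     -0.0002 -0.0043]]
t 16.3 pos [ 0.559  -0.0738  0.125 ] F [ 0.5702 -0.0988  0.6155] w -0.003609118529999102
[[-0.004   0.2589  0.9659]
 [ 0.0009  0.9659 -0.2589]
 [-1.     -0.0001 -0.0041]]
```

View pics/top11.png

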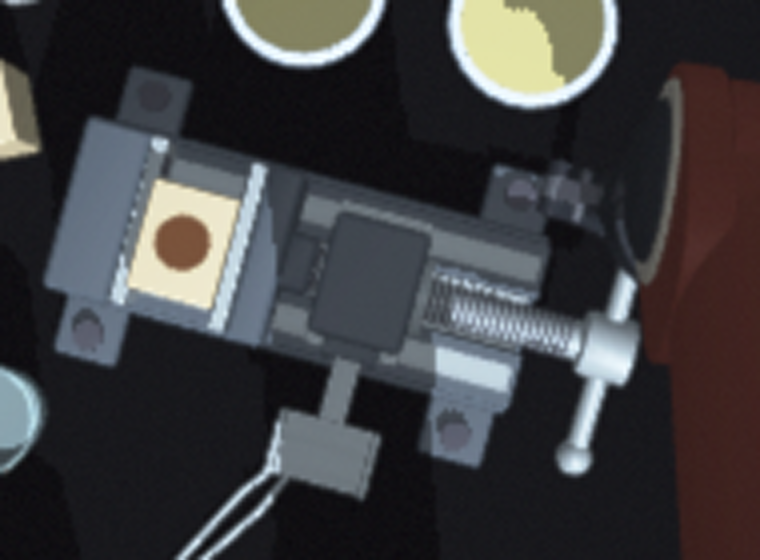

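View pics/side11.png

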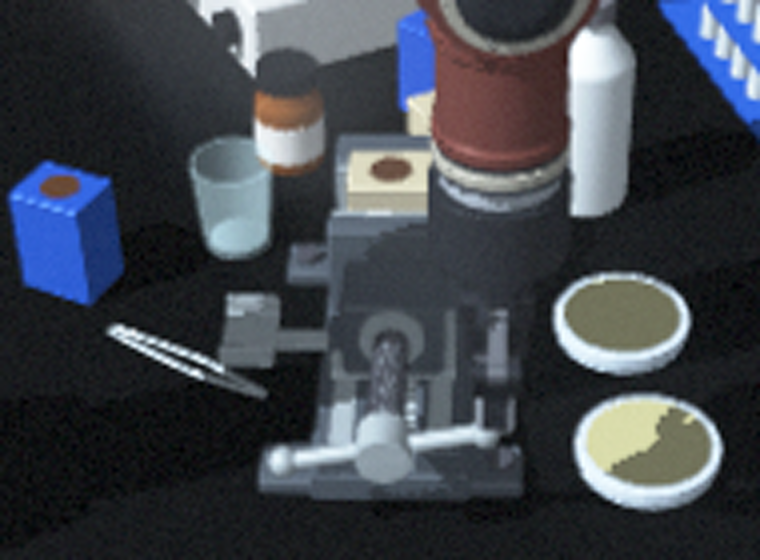

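```bash
python3 -m pendant '[[0.04,0,0.01,0,0,0,0],[0.08,0,0.01,0,0,0,0],[0.08,0,0.01,0,0,0,0]]';python3 -m pendant '[[0.04,0,0,0,0,0,0],[0.08,0,0,0,0,0,0],[0.08,0,0,0,0,0,0]]'
```

```text
clock: 16.68
position: [0.5611, -0.0745, 0.1172]
tool_rot: [0.206, 1.562, -0.206]
ft_force: [0.5, -0.2, 0.6]
width: 0.004
clock: 17.05
position: [0.5614, -0.0748, 0.1095]
tool_rot: [0.206, 1.561, -0.206]
ft_force: [0.7, 1.2, 1.1]
width: -0.001
```

```bash
python3 -m pendant '[[0.04,0,0,0,0,0,0],[0.07,0,-0.01,0,0,0,0],[0.07,0,-0.01,0,0,0,0]]'
```

```text
clock: 17.42
position: [0.5603, -0.0746, 0.1025]
tool_rot: [0.206, 1.562, -0.206]
ft_force: [-0.3, -0.9, 0.9]
width: 0.001
```

```bash
python3 -m pendant '[[0.03,0,-0.01,0,0,0,0],[0.06,0,-0.02,0,0,0,0],[0.06,0,-0.02,0,0,0,0]]'
python3 - <<'E'
from h import *
show()
E
```

```text
clock: 17.8
position: [0.5582, -0.0739, 0.0965]
tool_rot: [0.206, 1.562, -0.206]
ft_force: [0.5, -0.9, 1.7]
width: -0.001
t 17.8 pos [ 0.5582 -0.0739  0.0965] F [ 0.4945 -0.9227  1.6575] w -0.0009546379260273106
[[-0.0011  0.2592  0.9658]
 [ 0.      0.9658 -0.2592]
 [-1.     -0.0002 -0.001 ]]
```

```bash
python3 -m pendant '[[0.04,0,-0.02,0,0,0,0],[0.08,0,-0.03,0,0,0,0],[0.08,0,-0.03,0,0,0,0]]'; python3 -m pendant '[[0.04,0,-0.02,0,0,0,0],[0.08,0,-0.05,0,0,0,0],[0.08,0,-0.05,0,0,0,0]]'
python3 - <<'E'
from h import *
import cv2
show()
for n,(x,y) in(("top",(180,140)),("side",(150,110))):
    f=cam(n)["frame"][:,:,::-1];cv2.imwrite(f"pics/{n}12.png",cv2.resize(f[y:y+140,x:x+190],None,fx=4,fy=4,interpolation=cv2.INTER_CUBIC))
E
```

```text
clock: 18.18
position: [0.555, -0.0729, 0.0883]
tool_rot: [0.206, 1.563, -0.206]
ft_force: [1.7, 0.2, 0.4]
width: -0.001
clock: 18.55
position: [0.5502, -0.0716, 0.0804]
tool_rot: [0.206, 1.563, -0.206]
ft_force: [1.2, 0.1, 1.8]
width: 0.001
t 18.55 pos [ 0.5502 -0.0716  0.0804] F [1.2074 0.1236 1.8202] w 0.0009924521982164064
[[-0.0016  0.259   0.9659]
 [ 0.0002  0.9659 -0.259 ]
 [-1.     -0.0002 -0.0016]]
```

View pics/top12.png

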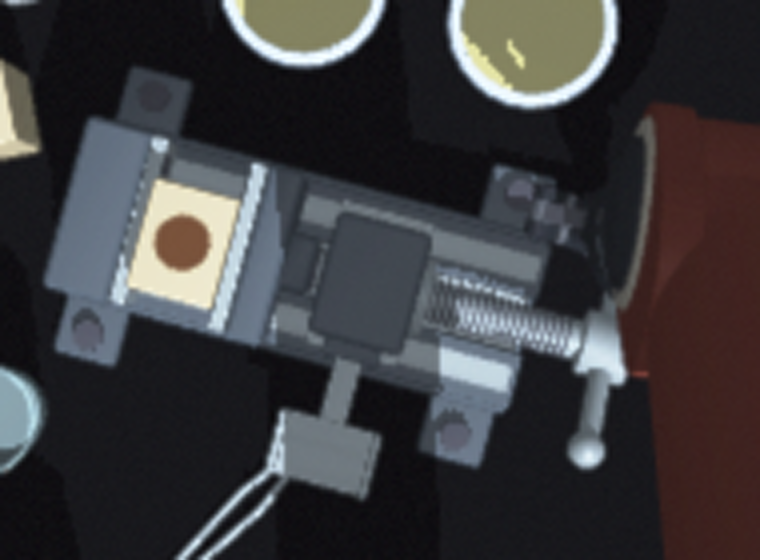

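View pics/side12.png

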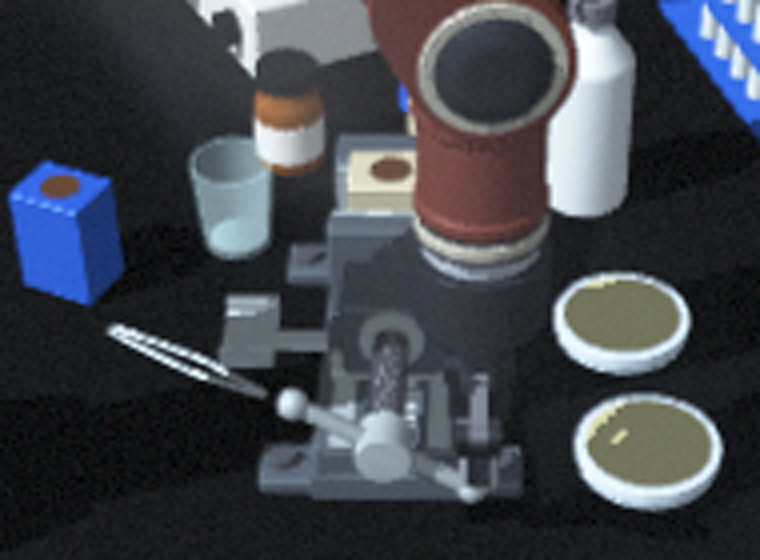

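```bash
python3 -m pendant '[[0.05,0,-0.04,0,0,0,0],[0.1,0,-0.08,0,0,0,0],[0.14,0,-0.12,0,0,0,0],[0.17,0,-0.17,0,0,0,0],[0.17,0,-0.17,0,0,0,0]]';  python3 -m pendant '[[-0.3,0,0.1,0,0,0,0],[-0.8,0,0.1,0,0,0,0],[-1,0,0.0,0,0,0,0],[-1,0,-0.2,0,0,0,0],[-1,0,-0.2,0,0,0,0]]'
python3 - <<'E'
from h import *
import cv2
show()
for n,(x,y) in(("top",(180,140)),("side",(150,110))):
    f=cam(n)["frame"][:,:,::-1];cv2.imwrite(f"pics/{n}13.png",cv2.resize(f[y:y+140,x:x+190],None,fx=4,fy=4,interpolation=cv2.INTER_CUBIC))
E
```

```text
clock: 19.27
position: [0.5343, -0.0675, 0.0635]
tool_rot: [0.206, 1.561, -0.206]
ft_force: [4.7, -0.6, -0.7]
width: 0.0
clock: 19.9
position: [0.5114, -0.0615, 0.163]
tool_rot: [0.206, 1.568, -0.206]
ft_force: [0.8, 0.3, 0.3]
width: -0.004
t 19.9 pos [ 0.5114 -0.0615  0.163 ] F [0.8001 0.2859 0.32  ] w -0.004420144295762544
[[-0.0074  0.2586  0.966 ]
 [ 0.001   0.966  -0.2586]
 [-1.     -0.0009 -0.0074]]
```

View pics/top13.png

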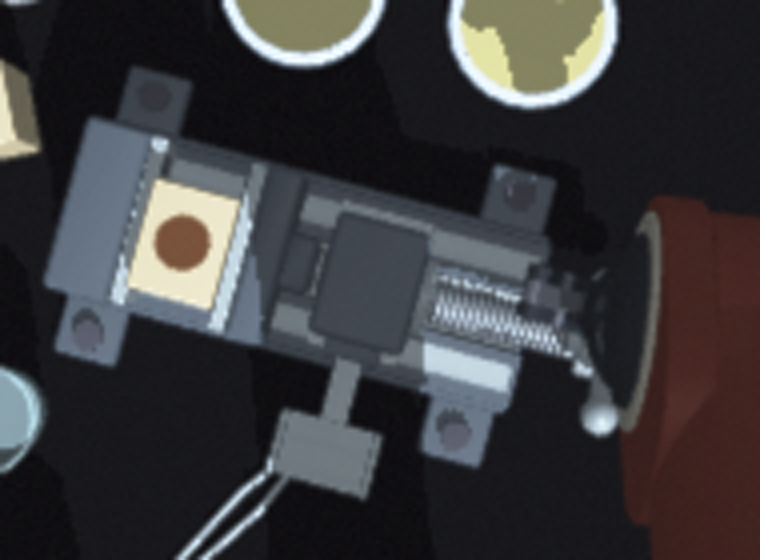

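View pics/side13.png

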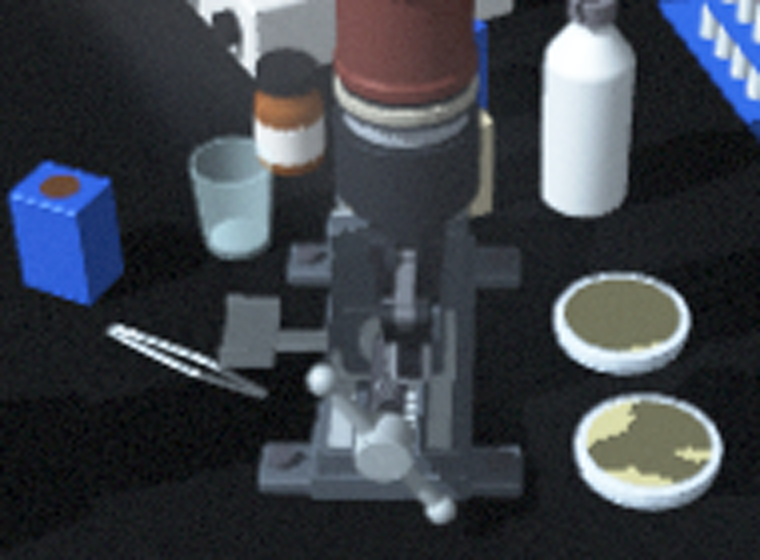

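Run:
```python
from h import *
T=lambda x,y:(x/4+180-.375,y/4+140-.375)
S=lambda x,y:(x/4+150-.375,y/4+110-.375)
f,e=tri(T(599,418),S(320,380));print(f,e,"u,w",f@U-UM,f@W,"phi",np.arctan2(f[2]-.08,-(f@U-UM)))
go(P(UM-.075,f@W,.19),W)
go(P(UM-.075,f@W,.146),W)
```

```text
[ 0.4654 -0.0478  0.1284] 0.0008815118858460911 u,w -0.033750864327557695 0.07426608717587542 phi 0.9615241470749633
shift [-0.2664  0.011  -0.9299] turn [-0.0005 -0.0015  0.0004]
shift [ 0.1736  0.0112 -0.9292] turn [-0.0005 -0.0015  0.0004]
```

Same as the previous stroke; pushing the upper ball across, in smaller checked pieces.

```bash
python3 -m pendant '[[-0.27,0.01,-0.2,0,0,0,0],[-0.27,0.01,-0.7,0,0,0,0],[-0.27,0.01,-0.93,0,0,0,0],[0.0,0.01,-0.93,0,0,0,0],[0.17,0.01,-0.93,0,0,0,0],[0.17,0.01,-0.93,0,0,0,0]]'; python3 -m pendant '[[0,0,0.2,0,0,0,0],[-0.04,0,0.26,0,0,0,0],[-0.09,0,0.33,0,0,0,0],[-0.09,0,0.33,0,0,0,0]]'; python3 -m pendant '[[-0.02,0,0.06,0,0,0,0],[-0.04,0,0.12,0,0,0,0],[-0.05,0,0.18,0,0,0,0],[-0.05,0,0.18,0,0,0,0]]'
python3 - <<'E'
from h import *
show();s=env.state();print(s["position"]@U-UM)
E
```

```text
clock: 20.85
position: [0.425, -0.0372, 0.1457]
tool_rot: [0.206, 1.565, -0.206]
ft_force: [0.1, -0.6, 0.2]
width: 0.0
clock: 21.35
position: [0.4573, -0.0457, 0.1563]
tool_rot: [0.206, 1.561, -0.206]
ft_force: [-2.0, 0.4, 0.5]
width: 0.002
clock: 21.85
position: [0.4757, -0.0512, 0.1613]
tool_rot: [0.206, 1.559, -0.207]
ft_force: [-3.2, 0.3, 3.6]
width: 0.002
t 21.85 pos [ 0.4757 -0.0512  0.1613] F [-3.1538  0.2772  3.5722] w 0.001986554561325002
[[ 0.0018  0.26    0.9656]
 [-0.0009  0.9656 -0.26  ]
 [-1.     -0.0004  0.002 ]]
-0.022920846654546356
```

```bash
python3 -m pendant '[[0.005,0,0.03,0,0,0,0],[0.005,0,0.06,0,0,0,0],[0.005,0,0.06,0,0,0,0]]'
python3 - <<'E'
from h import *
import cv2
show();s=env.state();print(s["position"]@U-UM,s["ft_force"]@U)
for n,(x,y) in(("top",(180,140)),("side",(150,110))):
    f=cam(n)["frame"][:,:,::-1];cv2.imwrite(f"pics/{n}14.png",cv2.resize(f[y:y+140,x:x+190],None,fx=4,fy=4,interpolation=cv2.INTER_CUBIC))
s=env.state();print(s["ft_force"],s["ft_force"]@U)
E
```

```text
clock: 22.22
position: [0.4811, -0.0519, 0.1606]
tool_rot: [0.206, 1.56, -0.206]
ft_force: [-3.4, -0.7, 5.2]
width: 0.002
t 22.225 pos [ 0.4811 -0.0519  0.1606] F [-3.3851 -0.6837  5.162 ] w 0.0016765374065372959
[[ 0.0009  0.2593  0.9658]
 [ 0.      0.9658 -0.2593]
 [-1.      0.0002  0.0009]]
-0.017529001320414073 -3.0927714547542275
[-4.265   0.3907  3.0035] -4.220742099666707
```

View pics/top14.png

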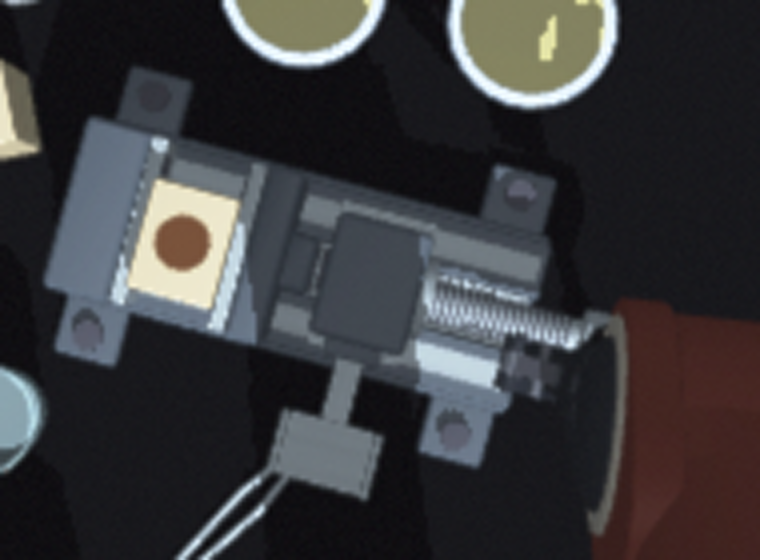

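View pics/side14.png

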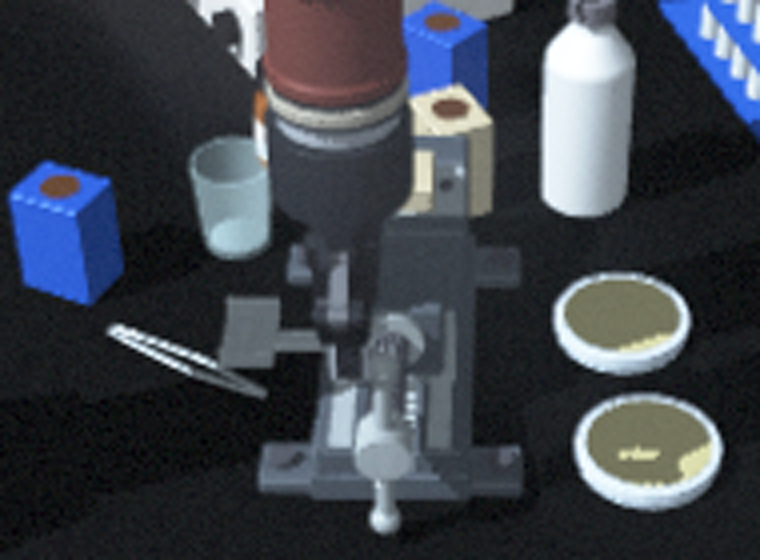

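```bash
cat > r.py <<'E'
from h import *
L=[]
for i in range(6):
    env.snapshot("top");s=env.state();L.append([s["ft_force"]@U,s["ft_force"]@W,s["ft_force"][2]])
L=np.array(L);print(s["clock"],"u,w,z",s["position"]@U-UM,s["position"]@W,s["position"][2],"F u,w,z",L.mean(0),L.std(0))
E
python3 -m pendant '[[0,0,0.03,0,0,0,0],[0,0,0.05,0,0,0,0],[0,0,0.05,0,0,0,0]]'; python3 r.py
```

```text
clock: 22.7
position: [0.486, -0.0532, 0.1606]
tool_rot: [0.206, 1.56, -0.206]
ft_force: [-4.2, 0.0, 4.4]
width: 0.0
23.0 u,w,z -0.012521056258509355 0.07448443579503684 0.1605262104566252 F u,w,z [-3.9193 -1.027   4.7612] [0.5177 0.6033 0.3172]
```

```bash
python3 -m pendant '[[-0.03,0,0.0,0,0,0,0],[-0.03,0,0.03,0,0,0,0],[-0.03,0,0.03,0,0,0,0]]'; python3 r.py
```

```text
clock: 23.38
position: [0.4886, -0.0535, 0.1632]
tool_rot: [0.206, 1.561, -0.205]
ft_force: [-2.6, 2.5, 2.5]
width: -0.0
23.675 u,w,z -0.009955177957455819 0.07476776147670158 0.16338415374661353 F u,w,z [-3.7237  1.4772  2.0548] [0.3794 0.3581 0.6401]
```

```bash
python3 -m pendant '[[0.0,0,0.03,0,0,0,0],[0,0,0.06,0,0,0,0],[0,0,0.06,0,0,0,0]]'; python3 r.py
```

```text
clock: 24.05
position: [0.4945, -0.0554, 0.1631]
tool_rot: [0.206, 1.561, -0.206]
ft_force: [-2.5, 2.2, 0.9]
width: 0.001
24.35 u,w,z -0.0037598084036317703 0.07416486638404882 0.16335105426117585 F u,w,z [-3.1297  1.778   0.7215] [0.2333 0.4314 0.6433]
```

```bash
python3 -m pendant '[[0.01,0,0.03,0,0,0,0],[0.02,0,0.07,0,0,0,0],[0.02,0,0.07,0,0,0,0]]'; python3 r.py;  python3 -m pendant '[[0.02,0,0.03,0,0,0,0],[0.03,0,0.07,0,0,0,0],[0.03,0,0.07,0,0,0,0]]'; python3 r.py
python3 - <<'E'
from h import *
import cv2
for n,(x,y) in(("top",(180,140)),("side",(150,110))):
    f=cam(n)["frame"][:,:,::-1];cv2.imwrite(f"pics/{n}15.png",cv2.resize(f[y:y+140,x:x+190],None,fx=4,fy=4,interpolation=cv2.INTER_CUBIC))
E
```

```text
clock: 24.72
position: [0.5018, -0.0577, 0.1614]
tool_rot: [0.206, 1.559, -0.206]
ft_force: [-2.5, 2.0, 2.9]
width: -0.002
25.025 u,w,z 0.0036020204513211307 0.07410397128266295 0.16148864188250384 F u,w,z [-2.2269  1.1235  2.4364] [0.354  0.3461 0.3869]
clock: 25.4
position: [0.5083, -0.0596, 0.1586]
tool_rot: [0.206, 1.56, -0.206]
ft_force: [-2.2, 0.6, 4.7]
width: 0.002
25.7 u,w,z 0.010538065258924145 0.07405077345585609 0.15862135598101307 F u,w,z [-1.6398  0.9072  5.0172] [0.4518 0.5247 0.3011]
```

View pics/top15.png

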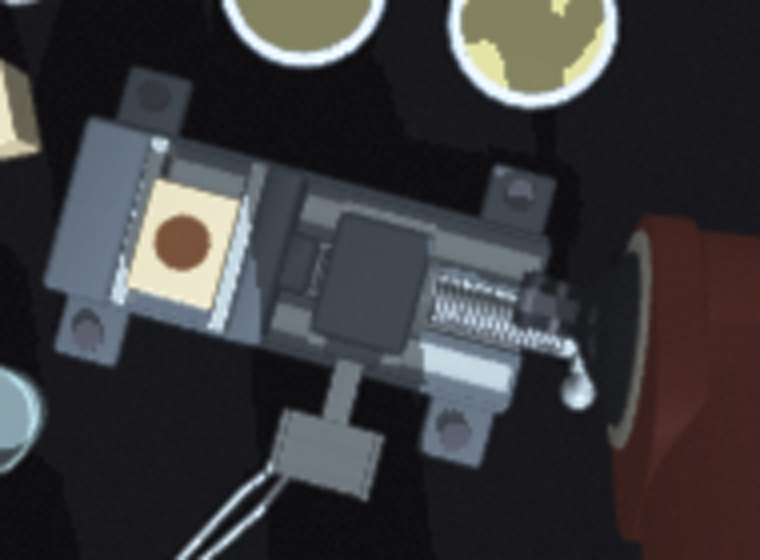

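View pics/side15.png

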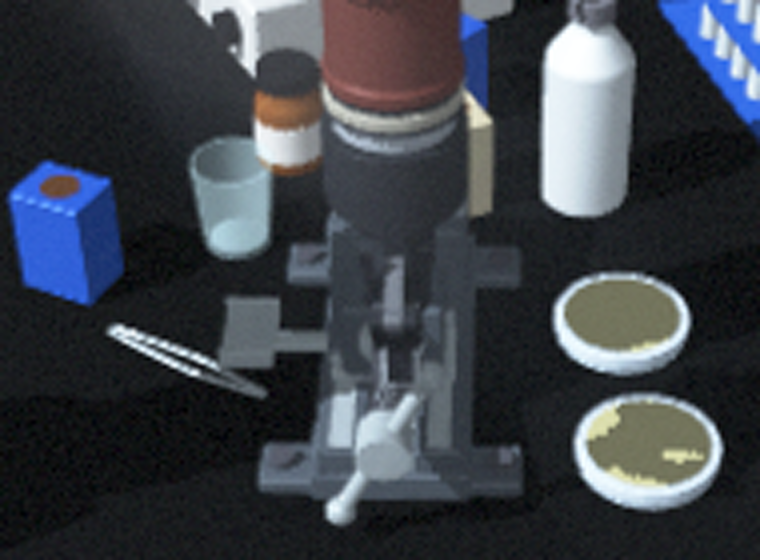

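```bash
python3 -m pendant '[[0.02,0,0.03,0,0,0,0],[0.04,0,0.06,0,0,0,0],[0.04,0,0.06,0,0,0,0]]'; python3 r.py;  python3 -m pendant '[[-0.15,0,-0.06,0,0,0,0],[-0.4,0,0,0,0,0,0],[-0.4,0,0.4,0,0,0,0],[-0.4,0,0.4,0,0,0,0]]'
python3 - <<'E'
from h import *
import cv2
show()
for n,(x,y) in(("top",(180,140)),("side",(150,110))):
    f=cam(n)["frame"][:,:,::-1];cv2.imwrite(f"pics/{n}16.png",cv2.resize(f[y:y+140,x:x+190],None,fx=4,fy=4,interpolation=cv2.INTER_CUBIC))
E
```

```text
clock: 26.18
position: [0.5146, -0.0614, 0.1549]
tool_rot: [0.206, 1.558, -0.207]
ft_force: [0.4, 0.2, 5.5]
width: 0.0
26.475 u,w,z 0.017164230585092366 0.0738735677269017 0.15492838439940199 F u,w,z [-1.1559 -0.297   5.8422] [0.3131 0.5603 0.4628]
clock: 26.98
position: [0.5544, -0.0723, 0.1951]
tool_rot: [0.206, 1.557, -0.207]
ft_force: [-0.6, 0.2, -0.7]
width: 0.001
t 26.975 pos [ 0.5544 -0.0723  0.1951] F [-0.5556  0.2321 -0.6628] w 0.0012573720417488402
[[ 0.0041  0.2603  0.9655]
 [-0.0014  0.9655 -0.2603]
 [-1.     -0.0003  0.0043]]
```

View pics/top16.png

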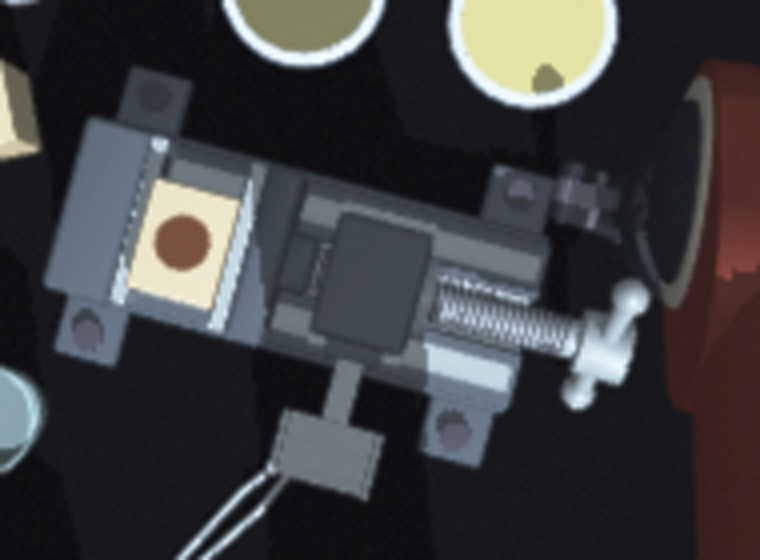

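View pics/side16.png

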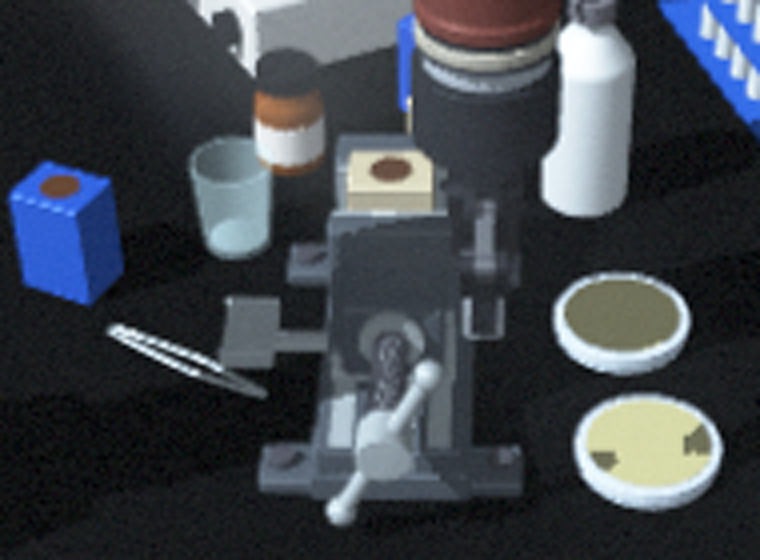

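Run:
```python
from h import *
T=lambda x,y:(x/4+180-.375,y/4+140-.375)
S=lambda x,y:(x/4+150-.375,y/4+110-.375)
f=tri(T(631,294),S(427,374));n=tri(T(577,396),S(340,512));print(f,n)
f,n=f[0],n[0];d=f-n;m=(f+n)/2;print("phi",np.pi-np.arctan2(d[2],d@U),"mid u,w",m@U-UM,m@W,m[2],f@U-UM,f@W)
```

```text
(array([ 0.5247, -0.0625,  0.133 ]), np.float64(0.002542914044171391)) (array([ 0.4713, -0.0489,  0.0231]), np.float64(0.0018438470535159111))
phi 2.0358569710869987 mid u,w -0.00023900623219424988 0.07506988878924584 0.07804525136262319 0.027340234188302504 0.0754134037121465
```

Run:
```python
from h import *
go(P(UM-.008,.0755,.19),W);go(P(UM-.008,.0755,.15),W)
```

```text
shift [ 0.0417  0.014  -0.6274] turn [-0.0003 -0.0017  0.0004]
shift [ 0.4417  0.0141 -0.6267] turn [-0.0003 -0.0017  0.0004]
```

```bash
python3 -m pendant '[[0,0.01,-0.3,0,0,0,0],[0.04,0.01,-0.63,0,0,0,0],[0.04,0.01,-0.63,0,0,0,0],[0.25,0.01,-0.63,0,0,0,0],[0.45,0.01,-0.63,0,0,0,0],[0.45,0.01,-0.63,0,0,0,0]]'; python3 r.py;  python3 -m pendant '[[0,0,0.06,0,0,0,0],[0,0,0.13,0,0,0,0],[0,0,0.13,0,0,0,0]]'; python3 r.py
```

```text
clock: 27.92
position: [0.4909, -0.0538, 0.1484]
tool_rot: [0.206, 1.564, -0.206]
ft_force: [0.7, -0.9, 0.7]
width: 0.0
28.225 u,w,z -0.0064355396537265075 0.0752984138440398 0.15010016839755297 F u,w,z [ 0.2074 -0.0682 -0.1083] [0.5227 0.3048 0.4531]
clock: 28.6
position: [0.5045, -0.0573, 0.1492]
tool_rot: [0.206, 1.561, -0.206]
ft_force: [-1.0, -0.1, -0.2]
width: -0.0
28.9 u,w,z 0.006002009656905394 0.07520791629578946 0.14933697275326976 F u,w,z [-0.012  -0.1586 -0.011 ] [0.346  0.6323 0.271 ]
```

Not in contact yet; advance along the tangent.

```bash
python3 -m pendant '[[0,0,0.02,0,0,0,0],[0,0,0.04,0,0,0,0],[0,0,0.04,0,0,0,0]]'; python3 r.py;  python3 -m pendant '[[0.01,0,0.015,0,0,0,0],[0.01,0,0.03,0,0,0,0],[0.01,0,0.03,0,0,0,0]]'; python3 r.py
```

```text
clock: 29.28
position: [0.5067, -0.0578, 0.1488]
tool_rot: [0.206, 1.564, -0.206]
ft_force: [-2.7, 1.0, -0.3]
width: -0.002
29.575 u,w,z 0.009210635773050646 0.07537416541602786 0.1489668393571187 F u,w,z [-3.6235  0.6238 -1.1715] [0.4924 0.5581 0.4109]
clock: 29.95
position: [0.5102, -0.0586, 0.1479]
tool_rot: [0.206, 1.563, -0.205]
ft_force: [-4.8, 2.4, -1.9]
width: -0.001
30.25 u,w,z 0.012303208725717385 0.07547217421747177 0.1479455375218576 F u,w,z [-4.5284  1.467  -1.8462] [0.5846 0.3023 0.6497]
```

```bash
python3 -m pendant '[[0.01,0,0.02,0,0,0,0],[0.02,0,0.04,0,0,0,0],[0.02,0,0.04,0,0,0,0]]'; python3 r.py;  python3 -m pendant '[[0.01,0,0.02,0,0,0,0],[0.02,0,0.04,0,0,0,0],[0.02,0,0.04,0,0,0,0]]'; python3 r.py
```

```text
clock: 30.62
position: [0.5138, -0.0595, 0.146]
tool_rot: [0.206, 1.564, -0.205]
ft_force: [-3.8, 3.3, -0.5]
width: 0.0
30.925 u,w,z 0.015977556510619217 0.07548804716670843 0.14597798244569085 F u,w,z [-5.5776  1.1704 -0.9756] [0.4337 0.2836 0.8107]
clock: 31.3
position: [0.5186, -0.0601, 0.1445]
tool_rot: [0.206, 1.561, -0.204]
ft_force: [-5.3, 2.8, 1.7]
width: 0.002
31.6 u,w,z 0.02084544834728469 0.07622620511918875 0.14461763290190963 F u,w,z [-5.3638  1.8754  1.5018] [0.5313 0.4135 0.4646]
```

```bash
python3 -m pendant '[[0.015,0,0.02,0,0,0,0],[0.03,0,0.04,0,0,0,0],[0.03,0,0.04,0,0,0,0]]'; python3 r.py
python3 - <<'E'
from h import *
import cv2
for n,(x,y) in(("top",(180,140)),("side",(150,110))):
    f=cam(n)["frame"][:,:,::-1];cv2.imwrite(f"pics/{n}17.png",cv2.resize(f[y:y+140,x:x+190],None,fx=4,fy=4,interpolation=cv2.INTER_CUBIC))
E
```

```text
clock: 31.98
position: [0.522, -0.0612, 0.1413]
tool_rot: [0.206, 1.562, -0.204]
ft_force: [-5.2, 2.5, 1.6]
width: 0.002
32.275 u,w,z 0.024373707420941637 0.0760232225156751 0.14138091466221767 F u,w,z [-5.5129  1.9148  0.9862] [0.3063 0.4877 0.6985]
```

View pics/top17.png

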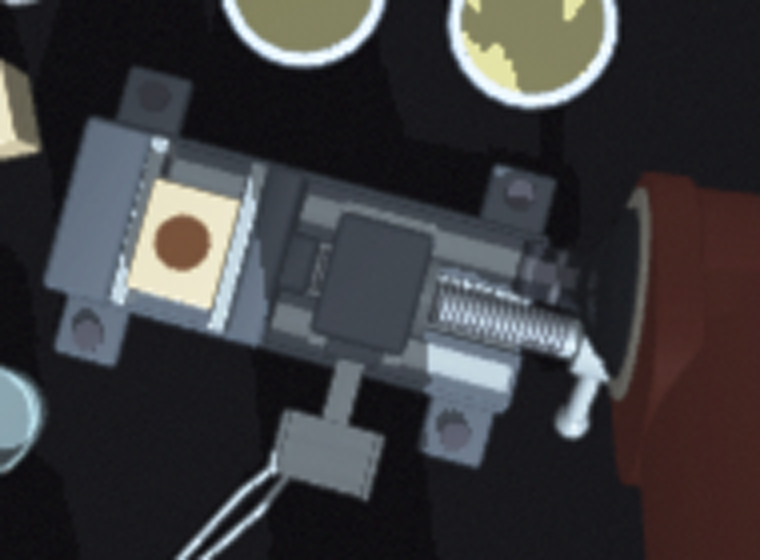

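View pics/side17.png

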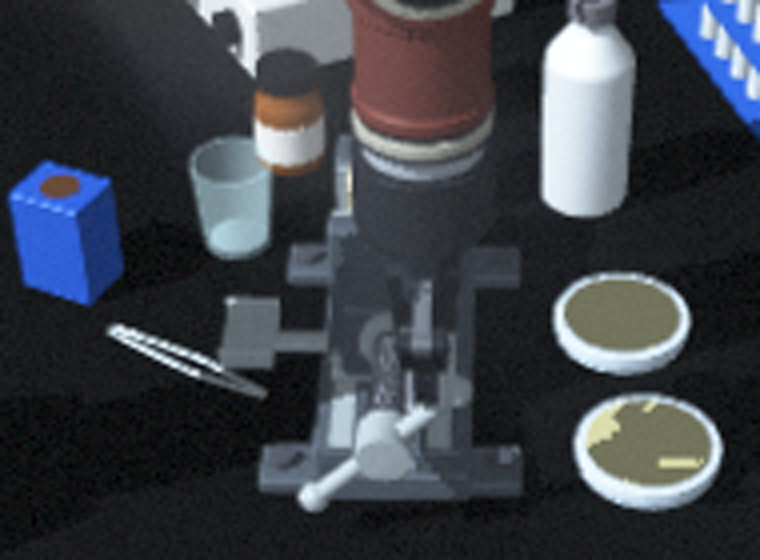

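```bash
python3 -m pendant '[[0,0,-0.12,0,0,0,0],[-0.25,0,-0.12,0,0,0,0],[-0.35,0,0.1,0,0,0,0],[-0.35,0,0.28,0,0,0,0],[-0.2,0,0.28,0,0,0,0],[-0.2,0,0.28,0,0,0,0]]'; python3 r.py
```

```text
clock: 33.12
position: [0.548, -0.0694, 0.1597]
tool_rot: [0.206, 1.564, -0.207]
ft_force: [0.2, 0.0, -0.1]
width: 0.0
33.425 u,w,z 0.05287049785234049 0.07528292596163004 0.16150407683589663 F u,w,z [-0.0153  0.0451 -0.1853] [0.3397 0.7627 0.4444]
```

```bash
python3 -m pendant '[[0.05,0,0,0,0,0,0],[0.08,0,0.01,0,0,0,0],[0.08,0,0.01,0,0,0,0]]'; python3 r.py; python3 -m pendant '[[0.02,0,0.01,0,0,0,0],[0.04,0,0.03,0,0,0,0],[0.04,0,0.03,0,0,0,0]]'; python3 r.py
```

```text
clock: 33.8
position: [0.5502, -0.0696, 0.1529]
tool_rot: [0.206, 1.562, -0.206]
ft_force: [-0.2, 1.0, -0.0]
width: -0.002
34.1 u,w,z 0.054039070697291025 0.07524485526512938 0.15339807606044684 F u,w,z [0.0255 0.1163 0.2459] [0.2333 0.3247 0.6634]
clock: 34.48
position: [0.5534, -0.0704, 0.1491]
tool_rot: [0.206, 1.561, -0.206]
ft_force: [-0.1, -0.3, -0.3]
width: 0.002
34.775 u,w,z 0.0569544714834464 0.07520841786351831 0.14934499505256374 F u,w,z [-0.0112  0.0216 -0.0555] [0.5758 0.4952 0.4166]
```

```bash
python3 -m pendant '[[0.02,0,0.01,0,0,0,0],[0.04,0,0.02,0,0,0,0],[0.04,0,0.02,0,0,0,0]]'; python3 r.py; python3 -m pendant '[[0.02,0,0.01,0,0,0,0],[0.04,0,0.01,0,0,0,0],[0.04,0,0.01,0,0,0,0]]'; python3 r.py
```

```text
clock: 35.15
position: [0.5552, -0.0709, 0.145]
tool_rot: [0.206, 1.561, -0.206]
ft_force: [-0.1, -0.7, -0.2]
width: -0.003
35.45 u,w,z 0.05898809896386997 0.07521123868221224 0.14534688179612634 F u,w,z [0.0122 0.0074 0.4268] [0.5532 0.4093 0.3091]
clock: 35.83
position: [0.556, -0.0711, 0.141]
tool_rot: [0.206, 1.562, -0.206]
ft_force: [-0.6, 0.1, -0.9]
width: -0.002
36.125 u,w,z 0.060031875199448914 0.07518880576232193 0.14136438427628595 F u,w,z [ 0.0568  0.0158 -0.168 ] [0.5367 0.39   0.2624]
```

Run:
```python
from h import *
import cv2
for n,(x,y) in(("top",(180,140)),("side",(150,110))):
    f=cam(n)["frame"][:,:,::-1];cv2.imwrite(f"pics/{n}18.png",cv2.resize(f[y:y+140,x:x+190],None,fx=4,fy=4,interpolation=cv2.INTER_CUBIC))
```

```text
(no output)
```

View pics/top18.png

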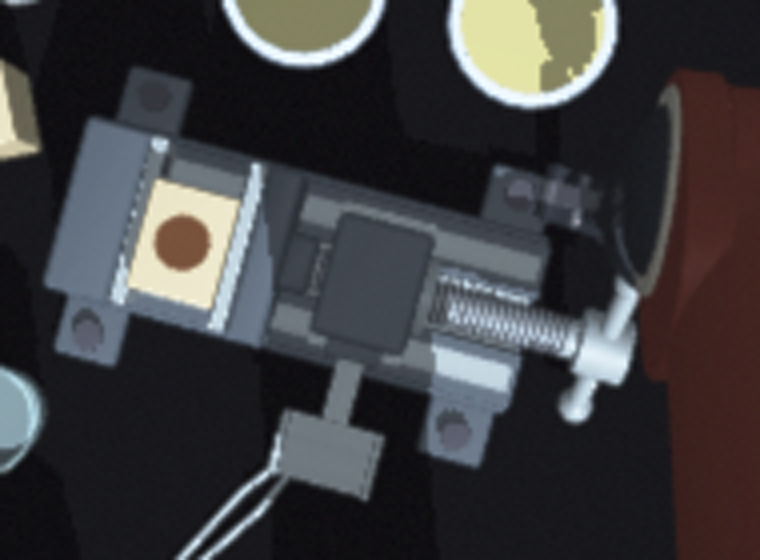

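View pics/side18.png

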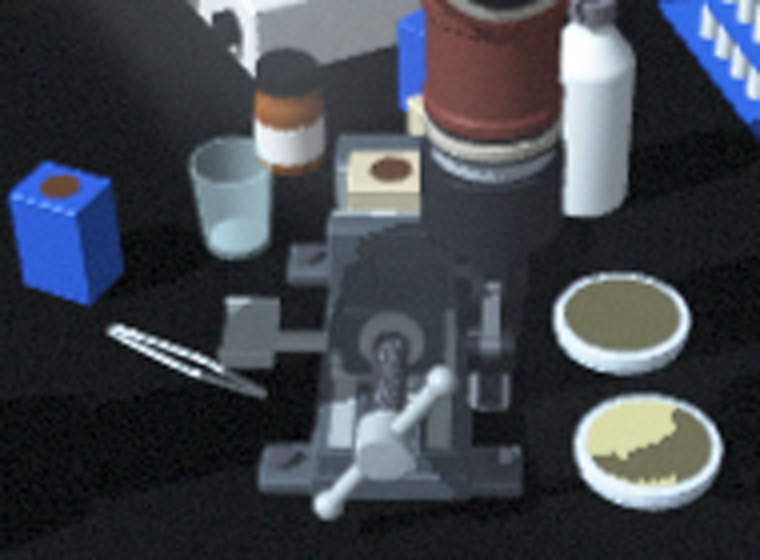

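Run:
```python
from h import *
T=lambda x,y:(x/4+180-.375,y/4+140-.375)
S=lambda x,y,o=150:(x/4+o-.375,y/4+110-.375)
def rel(n,p):print(n,p[0]@U-UM,p[0]@W,p[0][2],p[1])
rel("init far-in",tri(T(335,425),S(195,326,170)));rel("init far-out",tri(T(320,487),S(143,325,170)))
rel("now far-in",tri(T(285,410),S(279,298)));rel("now far-out",tri(T(270,462),S(228,298)))
f=tri(T(628,290),S(442,379));n=tri(T(577,408),S(327,503));f,n=f[0],n[0];d=f-n;m=(f+n)/2;print(f,n);print("phi",np.pi-np.arctan2(d[2],d@U),f@U-UM,f@W)
n=n-UM*U;print("psi from near",-np.arctan2(.08-n[2],-(n@U)))
```

```text
init far-in -0.07483572687765921 0.19655636743605784 0.06566061205648116 0.0007305608639303477
init far-out -0.10769282993918566 0.1956627861394428 0.06668330327235245 0.0008221309364772109
now far-in -0.07441722707333276 0.22361327498937517 0.06660341750668491 0.00021009301705149328
now far-out -0.10495366106924331 0.22386024986411088 0.06580379880818199 0.004625141064693485
[ 0.5299 -0.0625  0.128 ] [ 0.4646 -0.0479  0.0312]
phi 2.1754778417682035 0.0323470643520552 0.0768080348958713
psi from near -0.9551325983260057
```

```bash
python3 -m pendant '[[-0.15,0,0,0,0,0,0],[-0.28,0,0,0,0,0,0],[-0.28,0,-0.22,0,0,0,0],[-0.28,0,-0.22,0,0,0,0]]'; python3 -m pendant '[[0.05,0,0,0,0,0,0],[0.09,0,0.02,0,0,0,0],[0.09,0,0.02,0,0,0,0]]';  python3 r.py
```

```text
clock: 36.83
position: [0.5342, -0.0651, 0.1704]
tool_rot: [0.206, 1.561, -0.205]
ft_force: [-0.2, -0.2, 0.2]
width: -0.002
clock: 37.2
position: [0.5376, -0.0663, 0.1602]
tool_rot: [0.206, 1.56, -0.206]
ft_force: [0.1, 0.7, 1.7]
width: -0.002
37.5 u,w,z 0.04041782547876621 0.07514646365563675 0.16042905115071496 F u,w,z [ 0.5298 -0.1997  1.401 ] [0.2826 0.4023 0.545 ]
```

```bash
python3 -m pendant '[[0.02,0,0.02,0,0,0,0],[0.04,0,0.04,0,0,0,0],[0.04,0,0.04,0,0,0,0]]';  python3 r.py
```

```text
clock: 37.88
position: [0.5415, -0.0674, 0.1568]
tool_rot: [0.206, 1.559, -0.206]
ft_force: [0.4, -0.9, 5.0]
width: 0.003
38.175 u,w,z 0.044701145374244244 0.07503443579448328 0.15683111202320207 F u,w,z [ 0.4537 -0.7201  5.1732] [0.516 0.464 0.565]
```

```bash
python3 -m pendant '[[0.02,0,0.02,0,0,0,0],[0.05,0,0.04,0,0,0,0],[0.05,0,0.04,0,0,0,0]]';  python3 r.py; python3 -m pendant '[[0.02,0,0.01,0,0,0,0],[0.04,0,0.03,0,0,0,0],[0.04,0,0.03,0,0,0,0]]';  python3 r.py
```

```text
clock: 38.55
position: [0.5458, -0.0688, 0.1521]
tool_rot: [0.206, 1.558, -0.207]
ft_force: [0.5, -2.2, 5.6]
width: 0.003
38.85 u,w,z 0.049209452003611875 0.07473934217999044 0.1521059267773948 F u,w,z [ 1.0542 -1.2904  5.9818] [0.4259 0.6282 0.5062]
clock: 39.22
position: [0.5489, -0.0698, 0.1483]
tool_rot: [0.205, 1.557, -0.207]
ft_force: [0.6, -1.8, 6.3]
width: 0.001
39.525 u,w,z 0.05253223054592909 0.07463551884202443 0.148351393012847 F u,w,z [ 1.0156 -1.4789  6.9838] [0.4764 0.2896 0.261 ]
```

```bash
python3 -m pendant '[[0.02,0,0.01,0,0,0,0],[0.045,0,0.03,0,0,0,0],[0.045,0,0.03,0,0,0,0]]';  python3 r.py
```

```text
clock: 39.9
position: [0.5524, -0.0708, 0.144]
tool_rot: [0.205, 1.556, -0.207]
ft_force: [2.1, -1.8, 5.7]
width: -0.002
40.2 u,w,z 0.0561970498986763 0.07464728049828898 0.1440564015227737 F u,w,z [ 1.4572 -1.3607  6.5051] [0.4988 0.3688 0.2313]
```

```bash
python3 -m pendant '[[0.015,0,0.01,0,0,0,0],[0.03,0,0.01,0,0,0,0],[0.03,0,0.01,0,0,0,0]]';  python3 r.py
```

```text
clock: 40.58
position: [0.5541, -0.0712, 0.1414]
tool_rot: [0.205, 1.554, -0.207]
ft_force: [1.8, -1.5, 7.0]
width: -0.001
40.875 u,w,z 0.05794982991703407 0.07463667265675612 0.14145558648440223 F u,w,z [ 2.2296 -1.5854  7.6489] [0.3403 0.3894 0.3705]
```

```bash
python3 -m pendant '[[0.02,0,-0.01,0,0,0,0],[0.04,0,-0.02,0,0,0,0],[0.04,0,-0.02,0,0,0,0]]';  python3 r.py
```

```text
clock: 41.25
position: [0.5545, -0.0717, 0.1385]
tool_rot: [0.205, 1.548, -0.208]
ft_force: [4.3, -3.9, 8.9]
width: -0.002
41.55 u,w,z 0.05836806422367341 0.07421166366309875 0.13842487463576658 F u,w,z [ 4.9343 -1.9729  9.0329] [0.5992 0.3288 0.5589]
```

```bash
python3 -m pendant '[[0.015,0,0,0,0,0,0],[0.03,0,0,0,0,0,0],[0.03,0,0,0,0,0,0]]';  python3 r.py
```

```text
clock: 41.92
position: [0.5555, -0.0721, 0.1359]
tool_rot: [0.205, 1.545, -0.208]
ft_force: [5.1, -4.9, 9.2]
width: 0.0
42.225 u,w,z 0.05954156976811259 0.0741523637401067 0.1358907830884092 F u,w,z [ 6.4112 -2.2911  9.6068] [0.3149 0.4931 0.2618]
```

```bash
python3 -m pendant '[[-0.15,0,0.05,0,0,0,0],[-0.3,0,0,0,0,0,0],[-0.3,0,0,0,0,0,0]]'
python3 - <<'E'
from h import *
import cv2
show();s=env.state();print(s["position"]@U-UM,s["position"]@W)
for n,(x,y) in(("top",(180,140)),("side",(150,110))):
    f=cam(n)["frame"][:,:,::-1];cv2.imwrite(f"pics/{n}19.png",cv2.resize(f[y:y+140,x:x+190],None,fx=4,fy=4,interpolation=cv2.INTER_CUBIC))
E
```

```text
clock: 42.6
position: [0.549, -0.0689, 0.1634]
tool_rot: [0.206, 1.561, -0.205]
ft_force: [0.1, -0.1, -0.6]
width: 0.004
t 42.6 pos [ 0.549  -0.0689  0.1634] F [ 0.1164 -0.0957 -0.5742] w 0.004459454664465757
[[ 0.0003  0.2588  0.9659]
 [ 0.0004  0.9659 -0.2588]
 [-1.      0.0004  0.0002]]
0.05240488880142263 0.0755429581466034
```

View pics/top19.png

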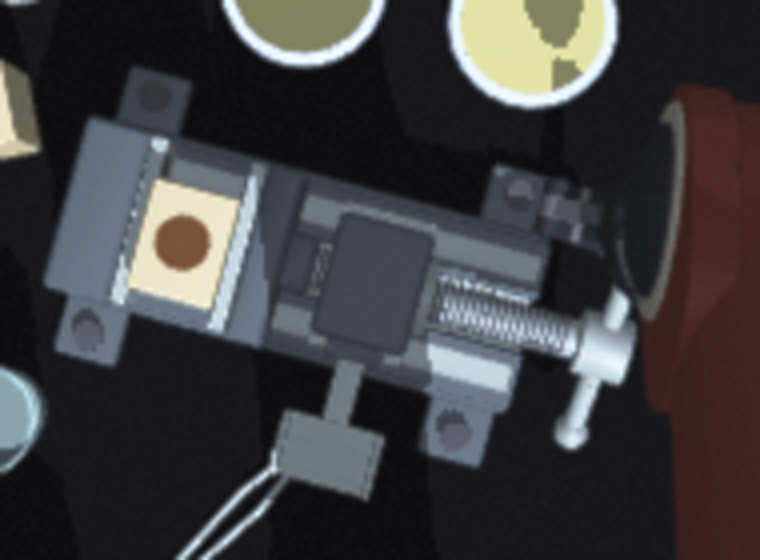

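View pics/side19.png

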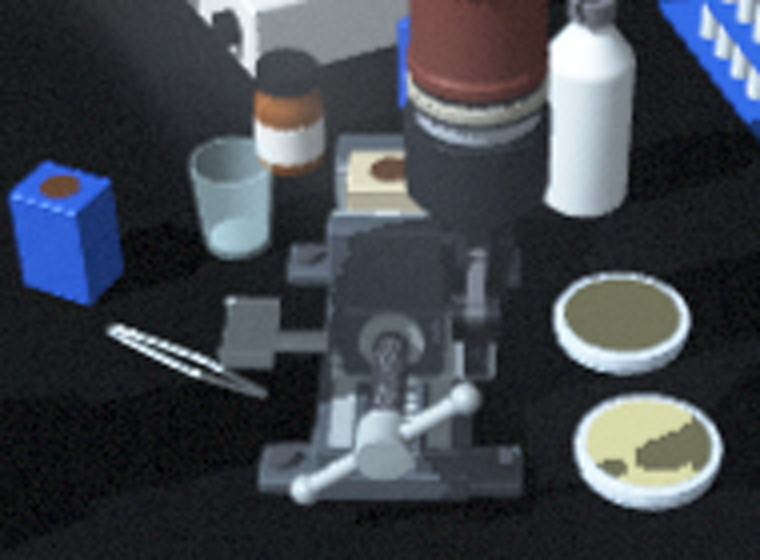

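Run:
```python
from h import *
T=lambda x,y:(x/4+180-.375,y/4+140-.375)
S=lambda x,y,o=150:(x/4+o-.375,y/4+110-.375)
n,e=tri(T(571,435),S(303,490));n=n-UM*U;print(n@U,n[2],e,"psi from near",-np.arctan2(.08-n[2],-(n@U)))
# sanity: side-view only, intersect ray with bar's plane w=.075
for c in((467,397),(303,490)):
    o,v=ray("side",S(*c));t=(.0755-o@W)/(v@W);p=o+v*t;print(p@U-UM,p[2])
```

```text
-0.04856253445616243 0.04117701872280927 0.0008443217058239083 psi from near -0.6744012540250706
0.04859033848009725 0.11594935487910174
-0.04825524429570388 0.04029077426568206
```

```bash
python3 -m pendant '[[0.05,0,-0.03,0,0,0,0],[0.12,0,-0.03,0,0,0,0],[0.16,0,-0.02,0,0,0,0],[0.16,0,-0.02,0,0,0,0]]';  python3 r.py
```

```text
clock: 43.3
position: [0.5475, -0.0689, 0.1466]
tool_rot: [0.206, 1.561, -0.206]
ft_force: [-0.7, -0.4, 0.3]
width: -0.001
43.6 u,w,z 0.050930319864407936 0.07525026386157183 0.14679741931170853 F u,w,z [-0.0837  0.1274  0.3849] [0.7447 0.5251 0.1919]
```

```bash
python3 -m pendant '[[0.03,0,0.02,0,0,0,0],[0.06,0,0.03,0,0,0,0],[0.06,0,0.03,0,0,0,0]]';  python3 r.py
```

```text
clock: 43.98
position: [0.5513, -0.0699, 0.1412]
tool_rot: [0.206, 1.559, -0.206]
ft_force: [-0.0, 1.1, 4.1]
width: 0.002
44.275 u,w,z 0.05468770391837646 0.0751348958656025 0.14113903123739077 F u,w,z [ 0.5286 -0.5272  4.1717] [0.4204 0.2351 0.1544]
```

```bash
python3 -m pendant '[[0.03,0,0.0,0,0,0,0],[0.06,0,0.01,0,0,0,0],[0.06,0,0.01,0,0,0,0]]';  python3 r.py
```

```text
clock: 44.65
position: [0.554, -0.0706, 0.1361]
tool_rot: [0.206, 1.554, -0.206]
ft_force: [2.0, -1.0, 6.8]
width: 0.004
44.95 u,w,z 0.05781142702226988 0.07526242658418301 0.13617896349243974 F u,w,z [ 2.4905 -0.7085  7.0147] [0.2266 0.4149 0.4303]
```

```bash
python3 -m pendant '[[0.015,0,0.0,0,0,0,0],[0.03,0,0.01,0,0,0,0],[0.03,0,0.01,0,0,0,0]]';  python3 r.py
```

```text
clock: 45.32
position: [0.5556, -0.0709, 0.1334]
tool_rot: [0.205, 1.553, -0.206]
ft_force: [2.6, -1.1, 7.3]
width: -0.001
45.625 u,w,z 0.05926443154732014 0.07528044893382534 0.13345395950032238 F u,w,z [ 3.0702 -0.6926  7.2354] [0.3079 0.0995 0.196 ]
```

```bash
python3 -m pendant '[[0.015,0,-0.02,0,0,0,0],[0.03,0,-0.03,0,0,0,0],[0.03,0,-0.03,0,0,0,0]]';  python3 r.py
```

```text
clock: 46.0
position: [0.5552, -0.0711, 0.1316]
tool_rot: [0.205, 1.546, -0.207]
ft_force: [5.7, -2.7, 9.1]
width: 0.002
46.3 u,w,z 0.058909132671398245 0.07492448642961029 0.13150184661441092 F u,w,z [ 6.1596 -1.2536  8.823 ] [0.3371 0.4959 0.4151]
```

```bash
python3 -m pendant '[[0.015,0,0,0,0,0,0],[0.03,0,0,0,0,0,0],[0.03,0,0,0,0,0,0]]';  python3 r.py
python3 - <<'E'
from h import *
import cv2
for n,(x,y) in(("top",(180,140)),("side",(150,110))):
    f=cam(n)["frame"][:,:,::-1];cv2.imwrite(f"pics/{n}20.png",cv2.resize(f[y:y+140,x:x+190],None,fx=4,fy=4,interpolation=cv2.INTER_CUBIC))
E
```

```text
clock: 46.68
position: [0.5559, -0.0715, 0.1288]
tool_rot: [0.205, 1.544, -0.207]
ft_force: [6.7, -3.1, 9.9]
width: 0.0
46.975 u,w,z 0.05975840713538433 0.07485061071685566 0.12880890722261001 F u,w,z [ 6.4962 -1.6864  8.7886] [0.3895 0.3588 0.547 ]
```

View pics/side20.png

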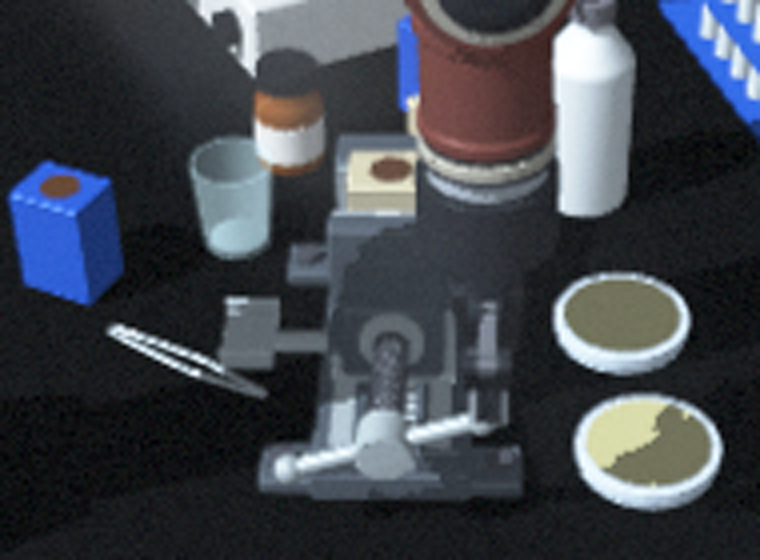

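```bash
cat >> h.py <<'E'
def bar(c,w=.0755):
    o,v=ray("side",(c[0]/4+150-.375,c[1]/4+110-.375));t=(w-o@W)/(v@W);p=o+v*t;return p@U-UM,p[2],np.arctan2(p[2]-.08,abs(p@U-UM))
E
python3 -c "
from h import *
print(bar((286,467)),bar((484,425)))"
```

```text
(np.float64(-0.057316210403012546), np.float64(0.05896212342982465), np.float64(-0.3517820648276603)) (np.float64(0.058434433549790665), np.float64(0.09460407038020702), np.float64(0.24490557020172807))
```

```bash
python3 -m pendant '[[0,0,0.03,0,0,0,0],[0,0,0.05,0,0,0,0],[0,0,0.05,0,0,0,0]]';  python3 r.py
```

```text
clock: 47.5
position: [0.558, -0.0716, 0.1276]
tool_rot: [0.206, 1.552, -0.206]
ft_force: [4.2, -2.0, 7.4]
width: -0.001
47.8 u,w,z 0.06177266917215435 0.07531593519274817 0.12766786068195307 F u,w,z [ 3.6273 -0.8411  7.883 ] [0.681  0.561  0.2818]
```

```bash
python3 -m pendant '[[0.015,0,0.03,0,0,0,0],[0.025,0,0.03,0,0,0,0],[0.025,0,0.03,0,0,0,0]]';  python3 r.py
```

```text
clock: 48.18
position: [0.5601, -0.0717, 0.1247]
tool_rot: [0.206, 1.554, -0.206]
ft_force: [2.3, -0.8, 6.7]
width: -0.0
48.475 u,w,z 0.06387505558030387 0.07571165140421438 0.1247194477640229 F u,w,z [ 2.5061 -0.2426  6.6325] [0.4417 0.3926 0.5066]
```

```bash
python3 -m pendant '[[0.02,0,0.0,0,0,0,0],[0.04,0,0.01,0,0,0,0],[0.04,0,0.01,0,0,0,0]]';  python3 r.py
```

```text
clock: 48.85
position: [0.5613, -0.072, 0.1207]
tool_rot: [0.206, 1.553, -0.205]
ft_force: [3.5, -0.6, 5.7]
width: -0.001
49.15 u,w,z 0.06503755520799465 0.07568453414729985 0.12070136242173712 F u,w,z [ 3.3616 -0.0702  6.6251] [0.6692 0.5692 0.6297]
```

Run:
```python
from h import *
import cv2
for n,(x,y) in(("top",(180,140)),("side",(150,110))):
    f=cam(n)["frame"][:,:,::-1];cv2.imwrite(f"pics/{n}21.png",cv2.resize(f[y:y+140,x:x+190],None,fx=4,fy=4,interpolation=cv2.INTER_CUBIC))
```

```text
(no output)
```

View pics/side21.png

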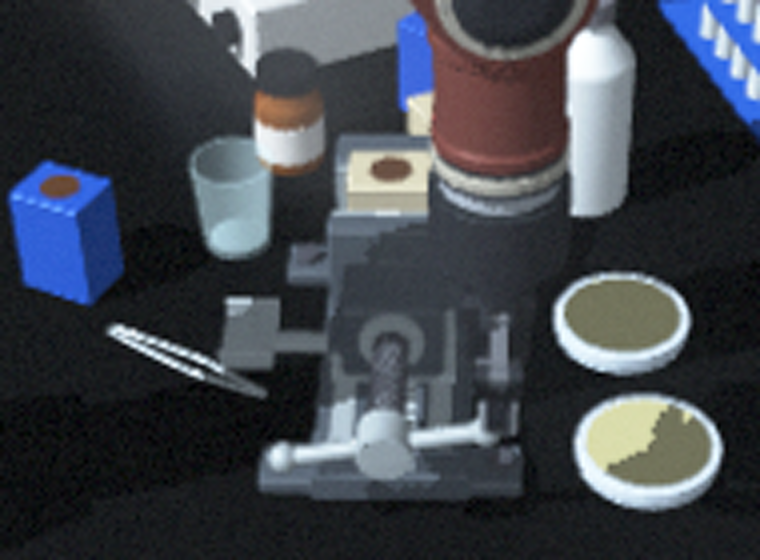

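View pics/top21.png

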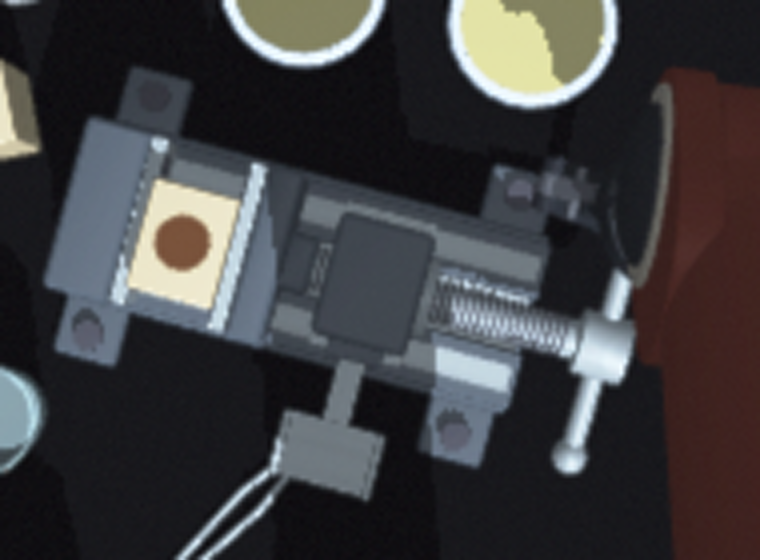

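```bash
python3 -m pendant '[[-0.08,0,0.02,0,0,0,0],[-0.08,0,-0.06,0,0,0,0],[0.02,0,-0.06,0,0,0,0],[0.06,0,-0.06,0,0,0,0],[0.06,0,-0.06,0,0,0,0]]';  python3 r.py
```

```text
clock: 49.88
position: [0.5543, -0.0705, 0.1142]
tool_rot: [0.206, 1.555, -0.206]
ft_force: [3.8, -1.4, 5.1]
width: 0.001
50.175 u,w,z 0.057020837219295795 0.07535982835400577 0.11389057607980889 F u,w,z [3.6071 0.232  5.0438] [0.1767 0.3003 0.3919]
```

```bash
python3 -m pendant '[[0.02,0,0,0,0,0,0],[0.05,0,0,0,0,0,0],[0.05,0,0,0,0,0,0]]';  python3 r.py
```

```text
clock: 50.55
position: [0.554, -0.0703, 0.1091]
tool_rot: [0.206, 1.557, -0.206]
ft_force: [3.7, -0.7, 5.3]
width: 0.002
50.85 u,w,z 0.05760820114363091 0.07545749892001652 0.1091249893938863 F u,w,z [4.5076 0.2879 5.2061] [0.4762 0.3557 0.4201]
```

```bash
python3 -m pendant '[[0.04,0,0.03,0,0,0,0],[0.08,0,0.05,0,0,0,0],[0.11,0,0.05,0,0,0,0],[0.11,0,0.05,0,0,0,0]]'
```

```text
clock: 51.35
position: [0.5564, -0.07, 0.0973]
tool_rot: [0.206, 1.563, -0.204]
ft_force: [1.8, 0.6, 5.2]
width: -0.005
```

```bash
python3 -m pendant '[[0.03,0,0,0,0,0,0],[0.06,0,0,0,0,0,0],[0.06,0,0,0,0,0,0]]';python3 r.py
```

```text
clock: 51.72
position: [0.5559, -0.0696, 0.0912]
tool_rot: [0.207, 1.564, -0.204]
ft_force: [1.1, 1.1, 6.2]
width: -0.003
52.025 u,w,z 0.05928128078955602 0.07662154436098109 0.09125419659888284 F u,w,z [0.4301 2.0737 5.8796] [0.4399 0.3953 0.2402]
```

```bash
python3 -m pendant '[[0.03,0,0.0,0,0,0,0],[0.06,0,0,0,0,0,0],[0.09,0,-0.01,0,0,0,0],[0.09,0,-0.01,0,0,0,0]]'
python3 - <<'E'
from h import *
import cv2
show()
for n,(x,y) in(("top",(180,140)),("side",(150,110))):
    f=cam(n)["frame"][:,:,::-1];cv2.imwrite(f"pics/{n}22.png",cv2.resize(f[y:y+140,x:x+190],None,fx=4,fy=4,interpolation=cv2.INTER_CUBIC))
E
```

```text
clock: 52.52
position: [0.5544, -0.0687, 0.0822]
tool_rot: [0.207, 1.566, -0.203]
ft_force: [0.3, 2.8, 6.6]
width: 0.004
t 52.525 pos [ 0.5544 -0.0687  0.0822] F [0.2837 2.7903 6.6053] w 0.003863136636923093
[[-0.0041  0.2577  0.9662]
 [ 0.0032  0.9662 -0.2577]
 [-1.      0.002  -0.0048]]
```

View pics/side22.png

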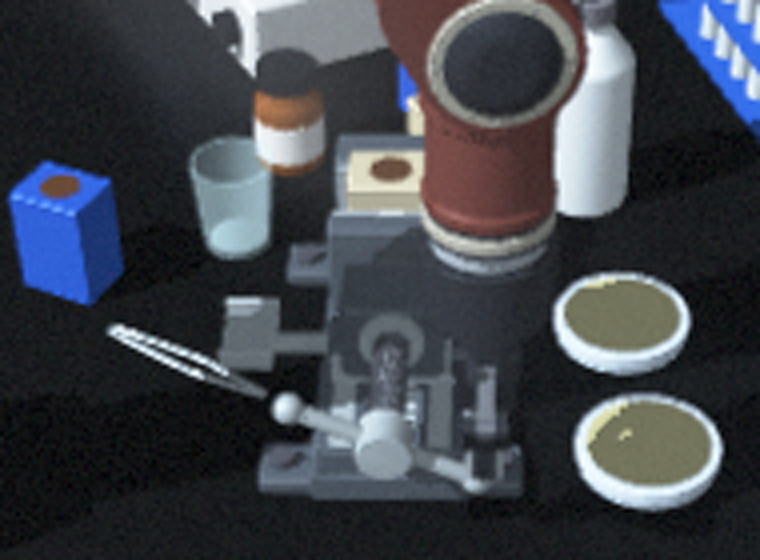

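View pics/top22.png

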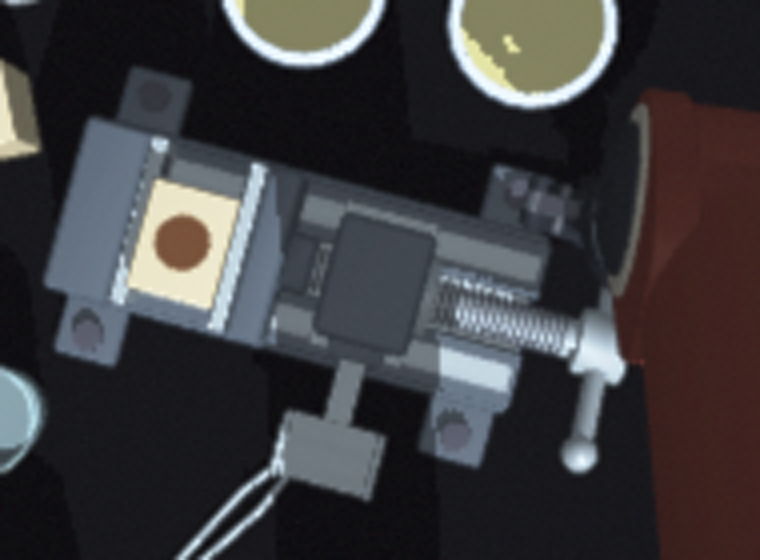

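```bash
python3 -m pendant '[[0.03,0,-0.01,0,0,0,0],[0.06,0,-0.02,0,0,0,0],[0.06,0,-0.02,0,0,0,0]]'; python3 -m pendant '[[0.03,0,-0.02,0,0,0,0],[0.06,0,-0.03,0,0,0,0],[0.06,0,-0.03,0,0,0,0]]'
```

```text
clock: 53.0
position: [0.5524, -0.0679, 0.0763]
tool_rot: [0.207, 1.566, -0.202]
ft_force: [-0.3, 4.6, 8.7]
width: 0.0
clock: 53.38
position: [0.5497, -0.0668, 0.0705]
tool_rot: [0.207, 1.565, -0.202]
ft_force: [0.6, 3.4, 9.5]
width: -0.001
```

```bash
python3 -m pendant '[[0.025,0,-0.02,0,0,0,0],[0.045,0,-0.04,0,0,0,0],[0.045,0,-0.04,0,0,0,0]]'; python3 r.py
```

```text
clock: 53.75
position: [0.5468, -0.0659, 0.0664]
tool_rot: [0.207, 1.563, -0.202]
ft_force: [1.0, 3.1, 10.1]
width: 0.004
54.05 u,w,z 0.04947282783296486 0.07789132291864365 0.06641838833054961 F u,w,z [-0.0075  3.5337  9.5982] [0.6632 0.502  0.3396]
```

```bash
python3 -m pendant '[[0.025,0,-0.02,0,0,0,0],[0.045,0,-0.05,0,0,0,0],[0.045,0,-0.05,0,0,0,0]]'
python3 - <<'E'
from h import *
import cv2
show()
for n,(x,y) in(("top",(180,140)),("side",(150,110))):
    f=cam(n)["frame"][:,:,::-1];cv2.imwrite(f"pics/{n}23.png",cv2.resize(f[y:y+140,x:x+190],None,fx=4,fy=4,interpolation=cv2.INTER_CUBIC))
E
```

```text
clock: 54.42
position: [0.5431, -0.0648, 0.0623]
tool_rot: [0.207, 1.56, -0.202]
ft_force: [1.6, 3.1, 10.0]
width: -0.001
t 54.425 pos [ 0.5431 -0.0648  0.0623] F [1.5873 3.1112 9.9634] w -0.0012509658921572811
[[ 0.0012  0.2574  0.9663]
 [ 0.0032  0.9663 -0.2574]
 [-1.      0.0034  0.0004]]
```

View pics/side23.png

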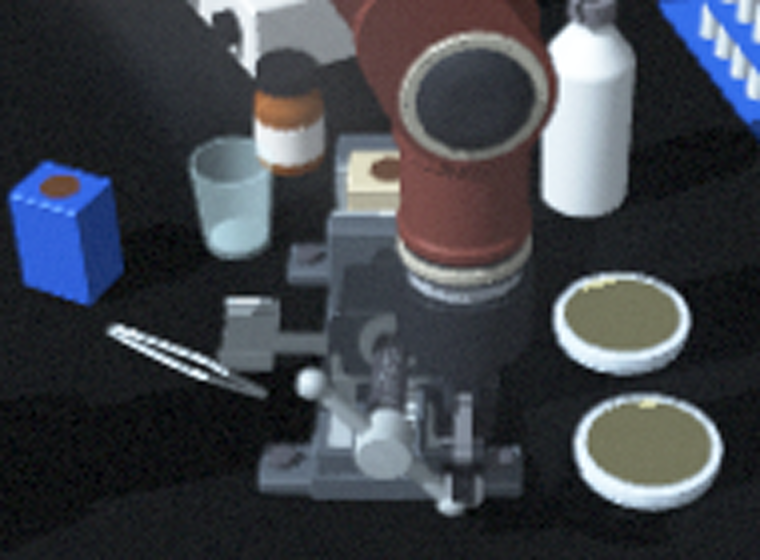

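View pics/top23.png

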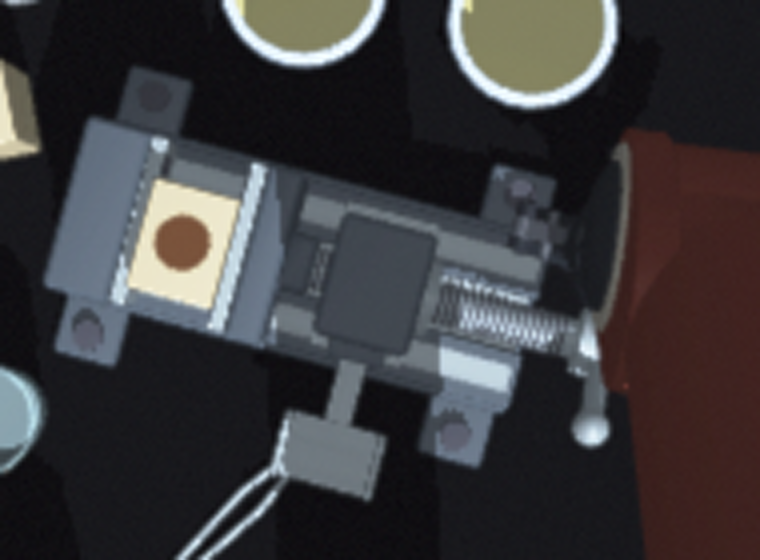

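```bash
python3 -m pendant '[[-0.3,0,0.1,0,0,0,0],[-0.9,0,0.1,0,0,0,0],[-1,0,-0.3,0,0,0,0],[-1,0,-0.9,0,0,0,0],[-1,0,-0.95,0,0,0,0]]'
python3 - <<'E'
from h import *
import cv2
show()
for n,(x,y) in(("top",(180,140)),("side",(150,110))):
    f=cam(n)["frame"][:,:,::-1];cv2.imwrite(f"pics/{n}24.png",cv2.resize(f[y:y+140,x:x+190],None,fx=4,fy=4,interpolation=cv2.INTER_CUBIC))
print(bar((312,381)),bar((451,507)))
go(P(UM-.075,.077,.148),W)
E
```

```text
clock: 55.15
position: [0.441, -0.0413, 0.1594]
tool_rot: [0.205, 1.578, -0.205]
ft_force: [-0.1, 0.5, 0.4]
width: -0.003
t 55.15 pos [ 0.441  -0.0413  0.1594] F [-0.0872  0.5191  0.4442] w -0.002781528224590475
[[-0.0163  0.2577  0.9661]
 [ 0.0018  0.9662 -0.2577]
 [-0.9999 -0.0025 -0.0163]]
(np.float64(-0.03888888378967381), np.float64(0.12643757591834048), np.float64(0.873636799595221)) (np.float64(0.03944948283875921), np.float64(0.027943482669805952), np.float64(-0.922309017975379))
shift [ 0.1264  0.0198 -0.2279] turn [ 0.0003 -0.0053  0.0008]
```

View pics/side24.png

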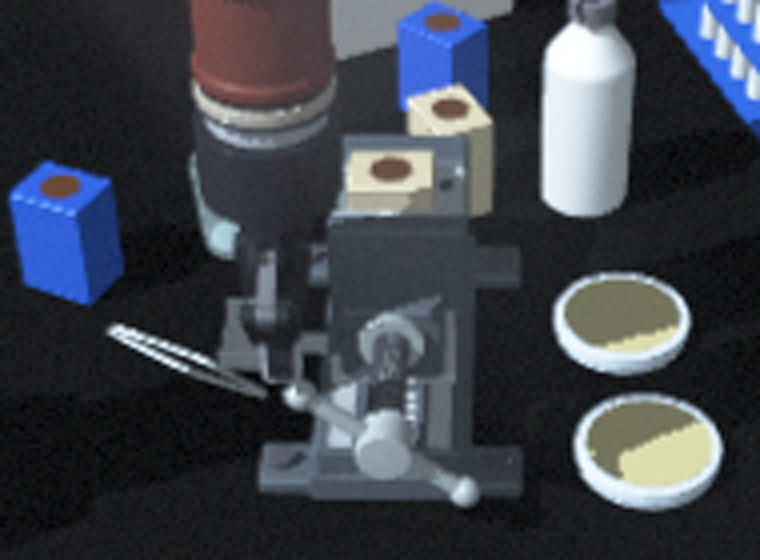

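View pics/top24.png

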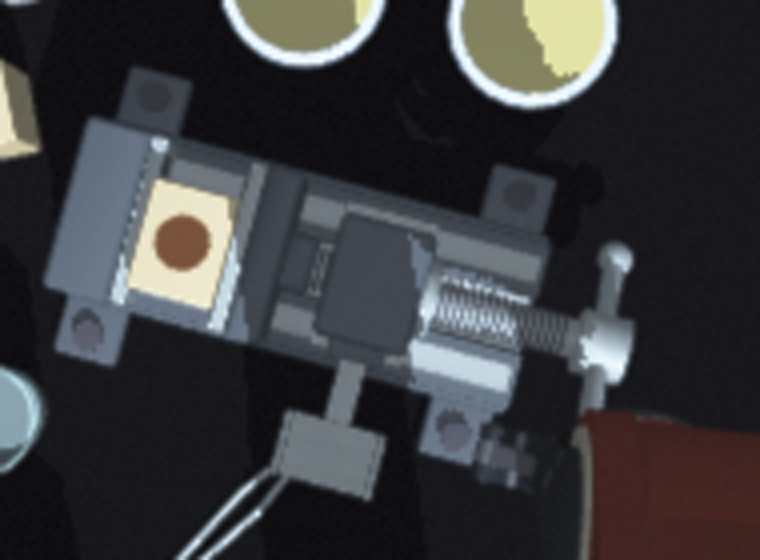

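```bash
python3 -m pendant '[[0,0.02,-0.28,0,0,0,0],[0.15,0.02,-0.28,0,0,0,0],[0.25,0.02,-0.28,0,0,0,0],[0.25,0.02,-0.28,0,0,0,0]]'
python3 - <<'E'
from h import *
import cv2
s=env.state();print(s["position"]@U-UM,s["position"][2])
f=cam("side")["frame"][:,:,::-1];cv2.imwrite("pics/side25.png",cv2.resize(f[110:250,150:340],None,fx=4,fy=4,interpolation=cv2.INTER_CUBIC))
print(bar((296,396)),bar((464,491)))
E
```

```text
clock: 55.75
position: [0.4246, -0.0339, 0.1354]
tool_rot: [0.206, 1.563, -0.206]
ft_force: [0.7, 0.3, 0.1]
width: 0.002
-0.07681251116004562 0.1353828980312487
(np.float64(-0.04852996927410341), np.float64(0.11492263850291784), np.float64(0.6237659839311123)) (np.float64(0.04714703441835982), np.float64(0.04143218772465296), np.float64(-0.6856401355320307))
```

View pics/side25.png

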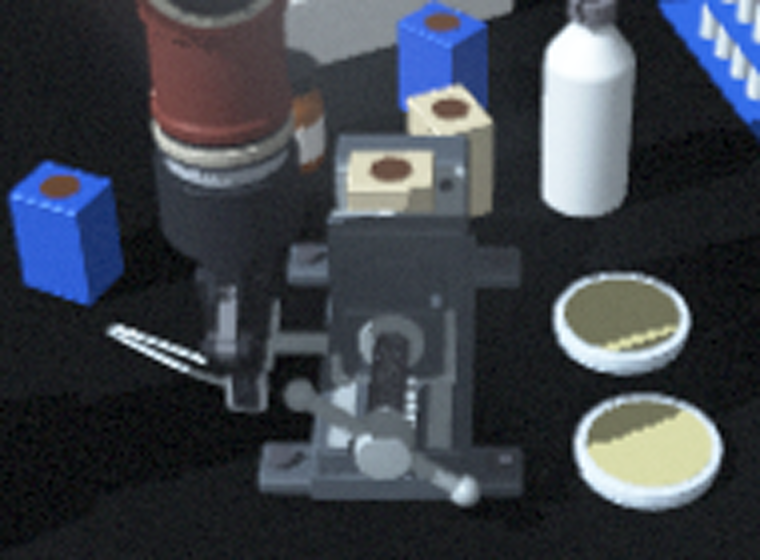

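```bash
python3 -m pendant '[[0,0,0.1,0,0,0,0],[-0.02,0,0.15,0,0,0,0],[-0.04,0,0.18,0,0,0,0],[-0.04,0,0.18,0,0,0,0]]'; python3 -m pendant '[[-0.015,0,0.03,0,0,0,0],[-0.03,0,0.05,0,0,0,0],[-0.03,0,0.05,0,0,0,0]]'; python3 r.py
```

```text
clock: 56.3
position: [0.4378, -0.0379, 0.1396]
tool_rot: [0.206, 1.571, -0.206]
ft_force: [-5.6, 2.0, 1.3]
width: 0.002
clock: 56.68
position: [0.4407, -0.039, 0.1423]
tool_rot: [0.206, 1.575, -0.207]
ft_force: [-8.7, 1.8, 2.0]
width: -0.002
56.975 u,w,z -0.05990029605040015 0.07642587431634815 0.14227985022937126 F u,w,z [-8.6835 -0.4205  1.9134] [0.2804 0.4757 0.457 ]
```

```bash
python3 -m pendant '[[-0.02,0,0.03,0,0,0,0],[-0.05,0,0.06,0,0,0,0],[-0.05,0,0.06,0,0,0,0]]'; python3 -m pendant '[[-0.02,0,0.03,0,0,0,0],[-0.04,0,0.06,0,0,0,0],[-0.04,0,0.06,0,0,0,0]]'; python3 r.py
```

```text
clock: 57.35
position: [0.4458, -0.0406, 0.1471]
tool_rot: [0.206, 1.577, -0.207]
ft_force: [-10.2, 1.9, 3.1]
width: -0.0
clock: 57.72
position: [0.4505, -0.042, 0.1508]
tool_rot: [0.206, 1.58, -0.207]
ft_force: [-11.0, 2.7, 2.8]
width: -0.001
58.025 u,w,z -0.0494088190042527 0.07593439996640548 0.15090778091666032 F u,w,z [-10.7407  -1.4409   2.6819] [0.7073 0.2127 0.469 ]
```

```bash
python3 -m pendant '[[-0.01,0,0.02,0,0,0,0],[-0.02,0,0.04,0,0,0,0],[-0.02,0,0.04,0,0,0,0]]'; python3 r.py
```

```text
clock: 58.4
position: [0.4538, -0.0431, 0.1527]
tool_rot: [0.206, 1.581, -0.207]
ft_force: [-12.7, 1.1, 3.9]
width: -0.001
58.7 u,w,z -0.04606341584311163 0.07573833414991502 0.15279540455670673 F u,w,z [-11.7706  -1.4827   4.0976] [0.4139 0.5149 0.641 ]
```

```bash
python3 -m pendant '[[-0.01,0,0.02,0,0,0,0],[-0.01,0,0.03,0,0,0,0],[-0.01,0,0.03,0,0,0,0]]'; python3 r.py;  python3 - <<'E'
from h import *
import cv2
for n,(x,y) in(("top",(180,140)),("side",(150,110))):
    f=cam(n)["frame"][:,:,::-1];cv2.imwrite(f"pics/{n}26.png",cv2.resize(f[y:y+140,x:x+190],None,fx=4,fy=4,interpolation=cv2.INTER_CUBIC))
E
```

```text
clock: 59.08
position: [0.4562, -0.044, 0.1538]
tool_rot: [0.206, 1.582, -0.208]
ft_force: [-12.9, 2.3, 5.3]
width: -0.004
59.375 u,w,z -0.043629365136737486 0.07563000626290116 0.1538479260999415 F u,w,z [-13.1775  -1.8499   5.719 ] [0.5129 0.3764 0.4042]
```

View pics/side26.png

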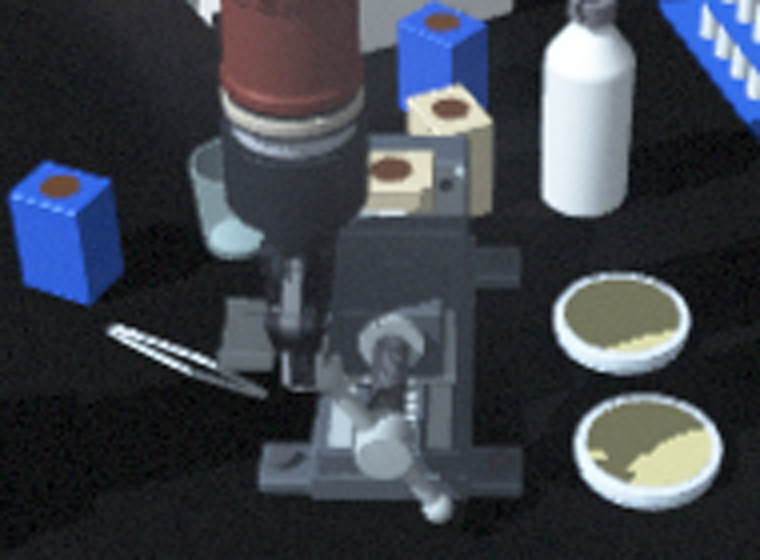

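View pics/top26.png

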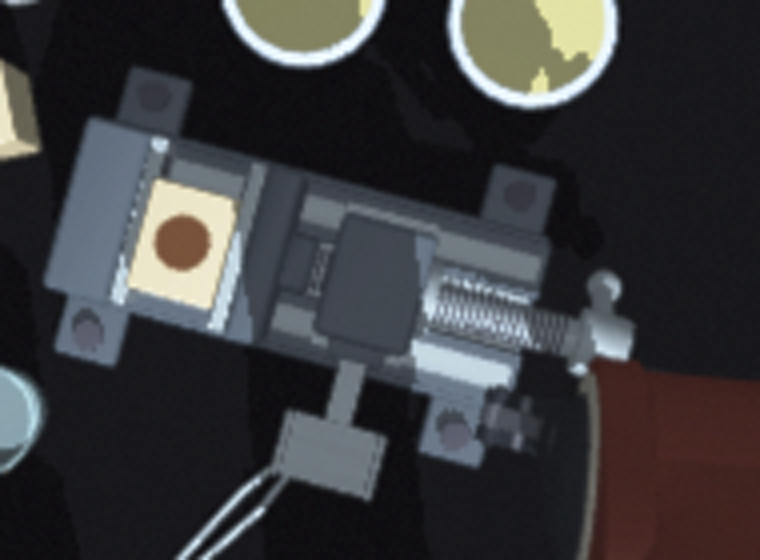

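```bash
python3 -m pendant '[[-0.01,0,0.02,0,0,0,0],[-0.01,0,0.02,0,0,0,0]]'; python3 r.py; python3 -m pendant '[[0,0,-0.15,0,0,0,0],[0,0,-0.35,0,0,0,0],[-0.5,0,-0.35,0,0,0,0],[-0.8,0,-0.35,0,0,0,0],[-0.8,0,-0.35,0,0,0,0]]';python3 - <<'E'
from h import *
import cv2
show()
for n,(x,y) in(("top",(180,140)),("side",(150,110))):
    f=cam(n)["frame"][:,:,::-1];cv2.imwrite(f"pics/{n}27.png",cv2.resize(f[y:y+140,x:x+190],None,fx=4,fy=4,interpolation=cv2.INTER_CUBIC))
E
```

```text
clock: 59.72
position: [0.4584, -0.0447, 0.155]
tool_rot: [0.206, 1.581, -0.208]
ft_force: [-13.3, 0.8, 6.2]
width: 0.003
60.025 u,w,z -0.0410576439709055 0.07545178896123225 0.15506976022191996 F u,w,z [-12.5973  -2.1961   6.2041] [0.5818 0.548  0.4446]
clock: 60.65
position: [0.4357, -0.0364, 0.2391]
tool_rot: [0.206, 1.553, -0.205]
ft_force: [0.0, -0.9, -0.4]
width: -0.0
t 60.65 pos [ 0.4357 -0.0364  0.2391] F [ 0.0287 -0.9435 -0.3846] w -3.886887552816203e-05
[[ 0.0084  0.2595  0.9657]
 [-0.0004  0.9658 -0.2595]
 [-1.      0.0018  0.0082]]
```

View pics/side27.png

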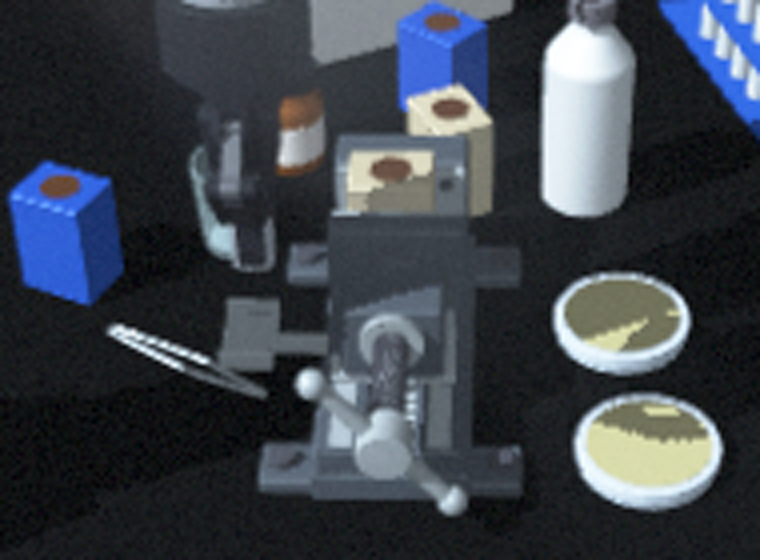

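View pics/top27.png

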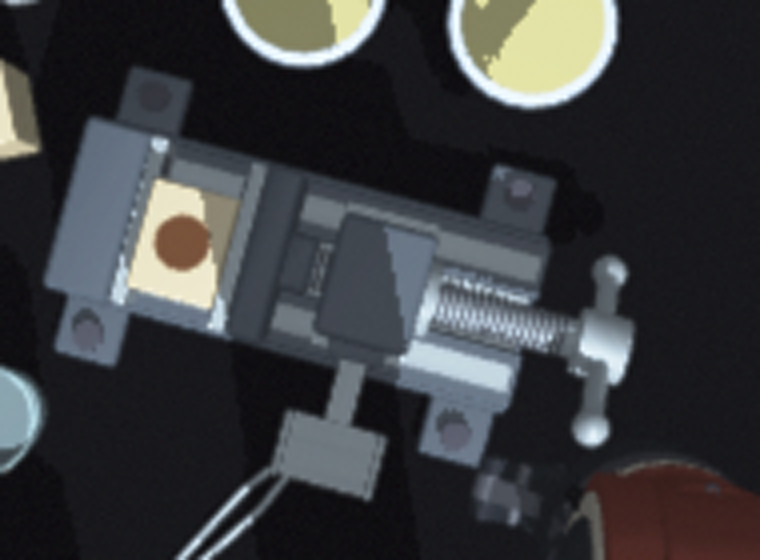

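```bash
python3 -m pendant '[[0.4,-0.02,-0.1,0,0,0,0],[0.8,-0.02,-0.1,0,0,0,0],[0.93,-0.02,-0.1,0,0,0,0],[0.93,-0.02,-0.1,0,0,0,0]]'
python3 - <<'E'
from h import *
s=env.state();print(s["clock"],s["position"]@U-UM,s["position"]@W,s["position"][2])
E
```

```text
clock: 61.25
position: [0.4217, -0.0354, 0.1415]
tool_rot: [0.206, 1.566, -0.206]
ft_force: [0.2, 0.6, 0.2]
width: 0.002
61.25 -0.07924406576583165 0.07494200207488513 0.14150589220925094
```

```bash
python3 -m pendant '[[-0.04,0,0.18,0,0,0,0],[-0.08,0,0.26,0,0,0,0],[-0.12,0,0.33,0,0,0,0],[-0.14,0,0.38,0,0,0,0],[-0.14,0,0.38,0,0,0,0]]'; python3 r.py
```

```text
clock: 61.88
position: [0.4608, -0.0455, 0.1578]
tool_rot: [0.206, 1.558, -0.206]
ft_force: [0.0, -0.2, 0.1]
width: -0.003
62.175 u,w,z -0.04022022980277601 0.0752300586491342 0.15724543964040985 F u,w,z [-0.0998  0.3601  0.18  ] [0.4418 0.4359 0.5043]
```

```bash
python3 -m pendant '[[0,0,-0.35,0,0,0,0],[0.18,0,-0.35,0,0,0,0],[0.18,0,-0.3,0,0,0,0],[0.17,0,-0.2,0,0,0,0],[0.14,0,-0.14,0,0,0,0],[0.1,0,-0.08,0,0,0,0],[0.07,0,-0.04,0,0,0,0],[0.07,0,-0.04,0,0,0,0]]'; python3 r.py
```

```text
clock: 63.18
position: [0.4523, -0.0434, 0.1495]
tool_rot: [0.206, 1.57, -0.206]
ft_force: [-6.2, 2.8, -2.5]
width: -0.001
63.475 u,w,z -0.047621761564207776 0.07508593240121793 0.1495029010244876 F u,w,z [-5.9661  0.326  -2.1682] [0.5058 0.523  0.3446]
```

```bash
python3 -m pendant '[[-0.02,0,0.03,0,0,0,0],[-0.04,0,0.06,0,0,0,0],[-0.04,0,0.06,0,0,0,0]]'; python3 r.py
```

```text
clock: 63.85
position: [0.4567, -0.0442, 0.1533]
tool_rot: [0.206, 1.574, -0.205]
ft_force: [-8.5, 4.1, 0.7]
width: -0.001
64.15 u,w,z -0.0432013287438795 0.07565258300805011 0.15353128310783273 F u,w,z [-8.6998  1.6312  1.6876] [0.6252 0.386  0.7292]
```

```bash
python3 -m pendant '[[-0.015,0,0.04,0,0,0,0],[-0.025,0,0.07,0,0,0,0],[-0.025,0,0.07,0,0,0,0]]'; python3 r.py
```

```text
clock: 64.53
position: [0.4628, -0.0462, 0.1558]
tool_rot: [0.206, 1.575, -0.205]
ft_force: [-8.8, 3.1, 1.9]
width: -0.002
64.825 u,w,z -0.036380846858178995 0.07511115051419923 0.15585532501652194 F u,w,z [-8.88    0.4191  1.428 ] [0.4157 0.6744 0.2496]
```

```bash
python3 -m pendant '[[-0.01,0,0.04,0,0,0,0],[-0.015,0,0.06,0,0,0,0],[-0.015,0,0.06,0,0,0,0]]'; python3 r.py
```

```text
clock: 65.2
position: [0.4686, -0.0479, 0.1576]
tool_rot: [0.206, 1.575, -0.205]
ft_force: [-9.0, 3.5, 4.8]
width: 0.003
65.5 u,w,z -0.030498394873619383 0.0750782922893551 0.15772654051615909 F u,w,z [-9.8983  0.2651  4.3616] [0.2231 0.5711 0.4418]
```

```bash
python3 -m pendant '[[0,0,0.03,0,0,0,0],[0,0,0.03,0,0,0,0]]'; python3 -m pendant '[[0,0,-0.2,0,0,0,0],[0,0,-0.4,0,0,0,0],[-0.5,0,-0.4,0,0,0,0],[-0.8,0,-0.4,0,0,0,0],[-0.8,0,-0.4,0,0,0,0],[-0.8,0,-0.4,0,0,0,0]]'
python3 - <<'E'
from h import *
import cv2
show()
f=cam("side")["frame"][:,:,::-1];cv2.imwrite("pics/side28.png",cv2.resize(f[110:250,150:340],None,fx=4,fy=4,interpolation=cv2.INTER_CUBIC))
E
```

```text
clock: 65.75
position: [0.4713, -0.0488, 0.1578]
tool_rot: [0.206, 1.575, -0.206]
ft_force: [-10.1, 2.1, 6.2]
width: -0.0
clock: 66.5
position: [0.4386, -0.0397, 0.2382]
tool_rot: [0.206, 1.56, -0.206]
ft_force: [-0.3, 0.3, -0.4]
width: -0.002
t 66.5 pos [ 0.4386 -0.0397  0.2382] F [-0.2797  0.3123 -0.3726] w -0.0015681398977411324
[[ 0.0007  0.2594  0.9658]
 [-0.0002  0.9658 -0.2594]
 [-1.      0.      0.0007]]
```

View pics/side28.png

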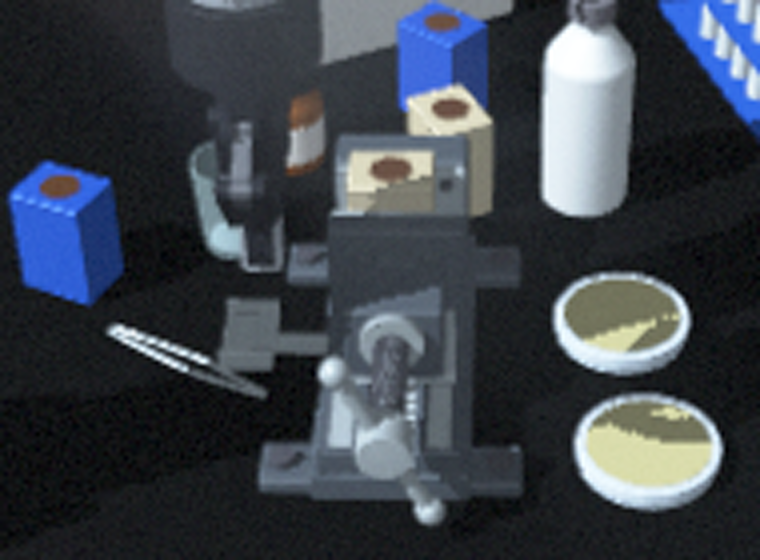

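```bash
python3 -c "
from workcell import env
print(env.sign_off()); print(env.state()['clock'])"
```

```text
the job is handed in; nothing more can be done
None
the job is handed in; nothing more can be done
```

I clamped the block and handed the job in at about 66.5 s of the 72 s, but I could not measure the clamping force left on it after I let go of the bar.

- **Slide and release:** I held the thumb lever down and slid the jaw about 29 mm, until it had pushed the block about 2 mm. I then let the lever go. In the pictures its plate was back at its starting height, so the half-nut is in the rack.
- **Tightening:** I turned the bar a bit over one turn clockwise with the closed fingertips. The carriage slid about 3 mm back towards the rack flank while I turned. The last averaged reading works out to about 0.52 N m, or 8.7 N at a ball end. I then pushed 3 mm further, which I estimate at about 9 N. Both are inside the 7 to 10 N range.
- **Last checks:** The final picture shows the block upright between the jaws, the lever up, the gripper clear of everything, and nothing on the bench visibly moved.

**What disagreed:**
- The bar sprang back about 0.2 rad each time I released it, although the screw should lock itself. Two pictures 0.6 s apart after an earlier release showed no more than a slight difference, so it does not seem to keep creeping. Some clamping force is lost this way. By my estimate 70 to 90 N should remain, against the 50 N needed.
- My torque figures depend on where the finger touched the ball and are good to about 10%.
- One push in the last stroke passed over the ball without touching it, and I repeated it.

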